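# Clear the jammed pot chute and sort full pots from empties

### The arm

A 6-joint arm with a two-finger parallel gripper is mounted at the origin on the work surface. World frame = base frame: x ahead of the robot, y to its left, z up, the work surface at z = 0. Lengths are in m, angles in rad, forces in N, time in s.
With the tool pointing down it reaches from about 0.425 to 0.95 m from the base axis. Payload 3.5 kg.
Tool frame: the origin (TCP) lies at the very end of the fingers, on their centre line; the grasp point (between the pads) lies 19 mm behind it; z points along the fingers, y is the direction in which the jaws open and shut (so a half turn about z gives the same grasp; the last joint's range is limited). The gripper opens to 85 mm and grips with 20 to 120 N. Pads are 22 mm wide; open, the fingers measure 114 mm over their backs; the gripper's body (76 mm by 85 mm) begins 54 mm behind the grasp point. The pads swing forward as they close: fully open they stand 13 mm farther back than shut.
Start: joints at [-1.255, 0.286, 1.577, -0, 1.279, -0.15], TCP at [0.303, -0.603, 0.231] pointing down, gripper open.
Joint ranges: [-2.77, 2.77], [-0.9, 2.22], [0.21, 2.48], [-1.53, 4.67], [0.24, 2.81], [-2.84, 2.84]. Speed limits (rad/s): [2.79, 2.79, 3.14, 3.14, 3.14, 3.14].

### API

Orientations are given as a unit quaternion [x, y, z, w].
In Python, from plant import ctrl, eyes, ticket gives the robot as it stands.
- The arm moves only by the tool send_rows, never from a script. Its arguments are lists of equal length, an entry for each row: "translation": the shift along the tool's x, y, z in units of 30 mm (1.0 is 30 mm), a list of three; "rotation": the turn, a rotation vector about the tool's x, y, z in units of 5 degrees (1.0 is 5 degrees), a list of three; "grip": the finger opening in mm, from 0 to 85.4. A call has 1 to 5 rows; each row shifts and turns the commanded pose from where the row before left it, along the tool's axes as they then stand; what a row does not reach is not made up. A row lasts 1/8 s, in which the tool goes at most 62.5 mm and 10.7 degrees, less where a joint would pass 70% of its speed; a pose out of reach is approached as far as the arm can. A call is refused whole if a number of a shift passes 1 or a number of a turn 1, either way. A call with a gripper value outside its range is refused whole. The fingers move at their own pace and stop on an object; "squeeze" is the grip in N (left out, the last holds). Time passes only in rows, so rows that do not move let the fingers close. It gives the time, the measured TCP pose, the force and the opening at its end, in the units of the state.
- ctrl.get_state(): the state, without advancing time (a new reading comes with each control period).
- eyes.read_camera(name): name is "side" or "top" or "wrist"; returns a dict with "image" (420x560x3 uint8, blue, green, red), "mtx" (3x3 intrinsics, pixels), "dist_coeffs" ([k1, k2, p1, p2, k3] as OpenCV has them; the pictures are not rectified), "xyz" and "orientation" of the camera in the world; the wrist camera has in their place "hand_eye" (4x4, takes a point from camera to tool coordinates, whose origin is the TCP and whose axes are the flange's). Camera axes: x right, y down, z forward; pixel columns grow to the right and rows downward; lengths in m; the calibration is good to about 2 mm. A picture is of the moment at which its call begins: read the wrist's pose just before it. There is no depth.
- ticket.sign_off(): hands the job in, once; it reports no verdict.
The state is a dict: "time": time; "qpos": joint angles; "dq": joint speeds; "joint_efforts": joint torques, N m; "eef_pos": TCP position; "tcp_rot": TCP orientation; "contact_force": force on the tool from outside, world axes, zero at the start; "wrist_torque": the same for the moment, N m; "opening": opening from 0.0 (shut) to 1.0 (fully open).
Only numpy, scipy, OpenCV 4.12 (cv2) and the standard library are available. Lean on these libraries where they do the work, as an engineer would, in place of code of your own. Each camera call takes 0.05 s, during which the arm holds its last target. There are 200 camera calls.

### The job

The feed chute for the iron-filings pots has jammed: take out the pots queued in its open part, nudge the jammed one back up the chute until it is free of the retaining rails and lift it out. Full and empty pots look the same, so feel the weight of every pot, those standing on the bench too: stand the full ones upright in the orange walled tray and the empties upright on the ribbed draining board, and do not disturb the beakers, the dish or the wash bottle.

Things in the scene. Friction and masses are not known exactly. Their poses are not given: they have to be found in the camera images.
- chute: aluminium feed chute for pots, fixed to the bench, 84 mm wide. Its floor rises at 10 degrees (0.175 rad) along the chute's own +x, away from the robot and 0.1 to 0.5 rad to its left; y is to the left. Origin at bench height, 45 mm straight below point chute_floor. The slope is gentle: a pot does not slide by itself but stays where it is left, and pots are fed by pushing.
- chute_floor (a point): point on the floor's top surface, on the centre line, where the jammed pot stands (its underside's centre starts 1 to 3 mm up-slope). Distances of the chute are along the slope from here. The floor runs from 62 mm down-slope to 168 mm up-slope. Guides 10 mm high (open part), inner faces 29.5 mm each side of the centre line, keep pots in line; above them pots can be gripped across the chute.
- chute_throat (a point): floor point on the centre line 20 mm down-slope of chute_floor, at the narrow end of the throat: from 4 to 20 mm down-slope the guides close in from 59 to 44 mm, so no pot passes. Below it the floor is bare and open above: shut fingers can stand there on the centre line, down-slope of the jammed pot, push it up-slope and follow it through throat and slot (lean broad fingers back, down-slope, to clear the lid).
- rails_top_end (a point): up-slope end of the two flat retaining rails, on the centre line at their top face, 26 mm up-slope of chute_floor, 57 mm above the floor. The rails (undersides 53 mm above the floor, held by side plates 41 mm out) run from here to 30 mm down-slope over the pot's rims, leaving a slot 44 mm wide between them. A pot is clear of them, and can be lifted, once its centre is 54 mm up-slope or more.
- chute_end (a point): floor point on the centre line at the up-slope end, 162 mm up-slope of chute_floor, at the inner face of a stop 10 mm high. From the rails to here the chute is open above.
- sprung_guide (a joint): white sprung plate on the right side of the jammed pot (right as one faces up the chute), 10 to 30 mm above the floor. In m: 0 when pinching the pot as at the start, about 0.005 when nothing is there. It pinches the pot with about 3.5 N against the left guide (30 mm high here): pushing it up-slope takes about 3 to 10 N for the first 30 mm, less after that. Push at about half the pot's height, lest it tips and binds.
- tray: orange walled tray, fixed: 180 mm (its x) by 220 mm (its y), walls 18 mm high and 4 mm thick (8 mm wider outside at the rim), floor 4 mm above the bench. Origin at bench height under its centre. It stands either to the right or in the middle, and the draining board in the other place.
- drainer: white ribbed draining board, fixed: 180 mm (its x) by 220 mm (its y); the flat tops of its ribs are 10 mm above the bench; a rim 5 mm wide and 16 mm high runs round it. Origin at bench height under its centre.
- pot_1: lidded white sample pot with a grey ribbed lid: upright cylinder, 56 mm across the lid (body 54 mm), 50 mm tall. Origin: centre of its underside; z is its own upward axis. Full (270 to 390 g) or empty (34 to 48 g); only its weight shows which. Starts jammed in the chute. One of pot_1 and pot_2 is present.
- pot_2: lidded white sample pot with a grey ribbed lid: upright cylinder, 56 mm across the lid (body 54 mm), 50 mm tall. Origin: centre of its underside; z is its own upward axis. Full (270 to 390 g) or empty (34 to 48 g); only its weight shows which. Starts jammed in the chute. One of pot_1 and pot_2 is present.
- pot_3: lidded white sample pot with a grey ribbed lid: upright cylinder, 56 mm across the lid (body 54 mm), 50 mm tall. Origin: centre of its underside; z is its own upward axis. Full (270 to 390 g) or empty (34 to 48 g); only its weight shows which. Starts in the chute, next above the jammed pot. One of pot_3 and pot_4 is present.
- pot_4: lidded white sample pot with a grey ribbed lid: upright cylinder, 56 mm across the lid (body 54 mm), 50 mm tall. Origin: centre of its underside; z is its own upward axis. Full (270 to 390 g) or empty (34 to 48 g); only its weight shows which. Starts in the chute, next above the jammed pot. One of pot_3 and pot_4 is present.
- pot_5: lidded white sample pot with a grey ribbed lid: upright cylinder, 56 mm across the lid (body 54 mm), 50 mm tall. Origin: centre of its underside; z is its own upward axis. Full (270 to 390 g) or empty (34 to 48 g); only its weight shows which. Starts uppermost in the chute, if present.
- pot_6: lidded white sample pot with a grey ribbed lid: upright cylinder, 56 mm across the lid (body 54 mm), 50 mm tall. Origin: centre of its underside; z is its own upward axis. Full (270 to 390 g) or empty (34 to 48 g); only its weight shows which. Starts on the bench beyond tray and draining board, if present. Three or all of pot_5 to pot_8 are present.
- pot_7: lidded white sample pot with a grey ribbed lid: upright cylinder, 56 mm across the lid (body 54 mm), 50 mm tall. Origin: centre of its underside; z is its own upward axis. Full (270 to 390 g) or empty (34 to 48 g); only its weight shows which. Starts on the bench beyond tray and draining board, if present. Three or all of pot_5 to pot_8 are present.
- pot_8: lidded white sample pot with a grey ribbed lid: upright cylinder, 56 mm across the lid (body 54 mm), 50 mm tall. Origin: centre of its underside; z is its own upward axis. Full (270 to 390 g) or empty (34 to 48 g); only its weight shows which. Starts on the bench beyond tray and draining board, if present. Three or all of pot_5 to pot_8 are present.
- beaker: glass beaker, 68 mm across, 97 mm tall, left of the chute; leave alone
- beaker_tall: tall glass beaker, 60 mm across, 122 mm tall, behind on the left; leave alone
- wash_bottle: plastic wash bottle with a red spout, 62 mm across, 165 mm tall, behind on the right; leave alone
- petri_dish: low glass dish, 60 mm across, 14 mm tall, on the bench to the right of the chute; leave alone
Things that resemble listed ones, but are neither listed nor needed, are in the scene too. What is shaped like the pot_1 but blue or yellow is not meant.

How it is judged:
By the outcome, as a careful person would: the job done as asked, in the order asked, and still so for the second after the job is handed in, with the robot touching nothing.
Of pot_1, pot_2 only 1 to 1 are there at a start; the rules pass over those that are not, and their reading is None.
Of pot_3, pot_4 only 1 to 1 are there at a start; the rules pass over those that are not, and their reading is None.
Of pot_5, pot_6, pot_7, pot_8 only 3 to 4 are there at a start; the rules pass over those that are not, and their reading is None.
At some moment in a run one of pot_6, pot_7, pot_8 may be knocked a few centimetres aside while the robot is not near it.
It also fails if it takes over 210 s, if anything falls off the work surface, if the arm or the gripper's body presses on something with over 40 N, if the wrist force passes 120 N, or if a joint passes its speed limit or range.

## Working session

There is one attempt and no reset: what is moved stays moved. The work goes in short steps, Python scripts to look and compute and a tool call to move; the robot and the scene stay as the last step left them, time stands still between calls to the robot, and variables do not carry over. Pictures are saved under pics/ and viewed, about 12 in all and at most 16, crops included, and the job is handed in when it is done.

Besides the shell and the picture viewer there is one more tool, called by a JSON object that holds its "api" and its "payload", one argument or row to a line. send_rows: Moves the arm, as the interface text tells. Its arguments: {"type":"object","properties":{"translation":{"type":"array"},"rotation":{"type":"array"},"grip":{"type":"array"},"squeeze":{"type":"number"}},"required":["translation","rotation","grip"]}

```bash
ls; mkdir -p pics
cat > h.py <<'E'
import numpy as np, cv2, pickle, sys
from scipy.spatial.transform import Rotation as R
from plant import ctrl, eyes, ticket
def cam(name):
    s=ctrl.get_state(); c=eyes.read_camera(name); c={k:(np.array(v) if k!='image' else v) for k,v in c.items()}
    if name=='wrist':
        T=np.eye(4);T[:3,:3]=R.from_quat(s['tcp_rot']).as_matrix();T[:3,3]=s['eef_pos'];T=T@c['hand_eye']
    else:
        T=np.eye(4);o=c['orientation'];T[:3,:3]=R.from_quat(o).as_matrix() if o.size==4 else o;T[:3,3]=c['xyz']
    c['T']=T;return c
def ray(c,px):
    p=cv2.undistortPoints(np.array(px,float).reshape(-1,1,2),c['mtx'],c['dist_coeffs'])[:,0]
    d=np.c_[p,np.ones(len(p))]@c['T'][:3,:3].T
    return c['T'][:3,3],d
def onz(c,px,z):
    o,d=ray(c,px);return o+d*((z-o[2])/d[:,2])[:,None]
def proj(c,P):
    Ti=np.linalg.inv(c['T']);return cv2.projectPoints(np.array(P,float).reshape(-1,3),cv2.Rodrigues(Ti[:3,:3])[0],Ti[:3,3],c['mtx'],c['dist_coeffs'])[0][:,0]
def tri(cs,pxs):
    A=0;b=0
    for c,p in zip(cs,pxs):
        o,d=ray(c,[p]);d=d[0]/np.linalg.norm(d[0]);M=np.eye(3)-np.outer(d,d);A=A+M;b=b+M@o
    return np.linalg.solve(A,b)
def st():
    s=ctrl.get_state();print({k:np.round(s[k],4).tolist() for k in ('time','eef_pos','tcp_rot','contact_force','wrist_torque','opening','qpos')})
E
python3 - <<'E'
from h import *
st()
for n in ('top','side','wrist'):
    c=cam(n);cv2.imwrite(f'pics/{n}0.png',c['image']);pickle.dump(c,open(f'{n}0.pkl','wb'))
    print(n,c['T'].round(3).tolist(),c['mtx'][0,0],c['dist_coeffs'])
    if n=='wrist':print(c['hand_eye'])
E
```

```text
pics
{'time': 0.0, 'eef_pos': [0.303, -0.6024, 0.2299], 'tcp_rot': [0.973, 0.2308, -0.0001, -0.0012], 'contact_force': [-0.3092, -0.2072, -0.2929], 'wrist_torque': [-0.0235, -0.0126, 0.0176], 'opening': 1.001, 'qpos': [-1.255, 0.2872, 1.5782, -0.0, 1.2786, -0.15]}
top [[0.003, -0.989, 0.15, 0.352], [-1.0, -0.004, -0.006, 0.061], [0.006, -0.15, -0.989, 1.489], [0.0, 0.0, 0.0, 1.0]] 500.37240154608594 [-0.02356116  0.          0.          0.          0.        ]
side [[-0.827, -0.297, 0.478, -0.027], [-0.562, 0.402, -0.723, 0.948], [0.023, -0.866, -0.5, 0.715], [0.0, 0.0, 0.0, 1.0]] 450.4179964653436 [-0.15283651  0.          0.          0.          0.        ]
wrist [[0.449, -0.848, -0.281, 0.375], [-0.893, -0.427, -0.139, -0.567], [-0.003, 0.314, -0.95, 0.374], [0.0, 0.0, 0.0, 1.0]] 314.990353251496 [-0.03681553  0.          0.          0.          0.        ]
[[ 2.68454436e-04 -9.49440475e-01 -3.13946991e-01  8.05796270e-02]
 [ 9.99999870e-01  3.90965331e-04 -3.27265147e-04  8.34570951e-04]
 [ 4.33461166e-04 -3.13946862e-01  9.49440456e-01 -1.43942464e-01]
 [ 0.00000000e+00  0.00000000e+00  0.00000000e+00  1.00000000e+00]]
```

View pics/top0.png

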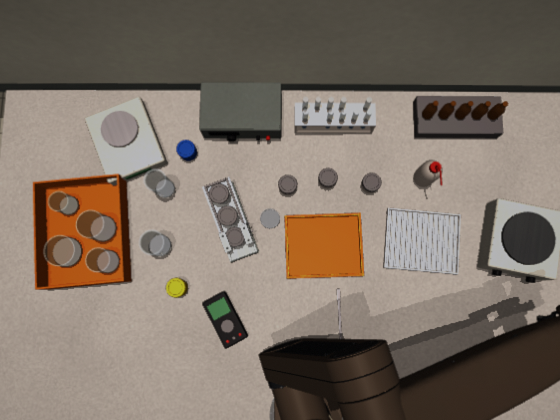

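View pics/side0.png

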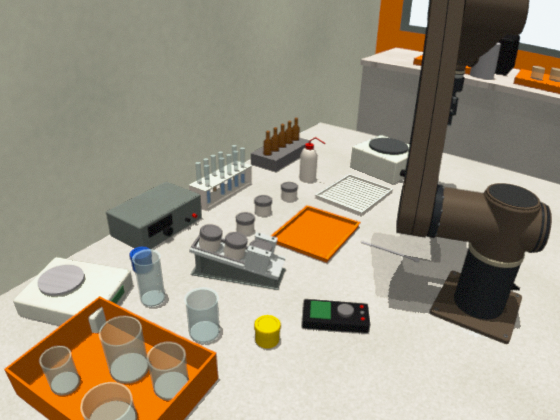

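Run:
```python
from h import *
t=pickle.load(open('top0.pkl','rb'));s=pickle.load(open('side0.pkl','rb'))
a=cv2.resize(t['image'][165:275,190:280],None,fx=5,fy=5,interpolation=cv2.INTER_CUBIC)
b=cv2.resize(s['image'][195:295,180:300],None,fx=3.3,fy=3.3,interpolation=cv2.INTER_CUBIC)
h=max(a.shape[0],b.shape[0]);im=np.zeros((h,a.shape[1]+b.shape[1],3),np.uint8);im[:a.shape[0],:a.shape[1]]=a;im[:b.shape[0],a.shape[1]:]=b
im=cv2.resize(im,None,fx=min(1,800/im.shape[1]),fy=min(1,800/im.shape[1]));print(im.shape);cv2.imwrite('pics/c1.png',im)
hsv=cv2.cvtColor(t['image'],cv2.COLOR_BGR2HSV)
# lids: grey dark
m=((hsv[...,2]<125)&(hsv[...,2]>40)&(hsv[...,1]<90)).astype(np.uint8)
m=cv2.morphologyEx(m,cv2.MORPH_OPEN,np.ones((3,3)))
n,l,stt,ce=cv2.connectedComponentsWithStats(m)
for i in range(1,n):
    if 100<stt[i,4]<600 and 200<ce[i][0]<400 and 160<ce[i][1]<260: print('lid',ce[i].round(1),stt[i],onz(t,[ce[i]],0.05)[0].round(4))
o=((hsv[...,0]<16)&(hsv[...,1]>150)&(hsv[...,2]>60)).astype(np.uint8)
n,l,stt,ce=cv2.connectedComponentsWithStats(o)
for i in range(1,n):
    if stt[i,4]>1500:
        cn=cv2.findContours((l==i).astype(np.uint8),0,2)[0][0];r=cv2.minAreaRect(cn);bp=cv2.boxPoints(r)
        print('orange',ce[i],r,onz(t,bp,0.018).round(3).tolist())
w=((hsv[...,1]<25)&(hsv[...,2]>185)).astype(np.uint8)
w[:,:370]=0;w[:,470:]=0;w[:205]=0;w[285:]=0
w=cv2.morphologyEx(w,cv2.MORPH_CLOSE,np.ones((5,5)));n,l,stt,ce=cv2.connectedComponentsWithStats(w)
i=1+np.argmax(stt[1:,4]);cn=cv2.findContours((l==i).astype(np.uint8),0,2)[0][0];r=cv2.minAreaRect(cn);print('drain',r,onz(t,cv2.boxPoints(r),0.016).round(3).tolist())
```

```text
(520, 800, 3)
lid [327.3 178.6] [318 168  20  22 342] [ 0.6779 -0.0552  0.05  ]
lid [370.7 183.4] [361 173  21  22 341] [ 0.6642 -0.1831  0.05  ]
lid [287.2 185.4] [278 175  19  22 342] [0.657  0.0626 0.05  ]
orange [ 80.3281768  230.91436464] ((76.92237854003906, 231.38929748535156), (110.97962951660156, 89.19768524169922), 87.24089050292969) [[0.684, 0.84, 0.018], [0.698, 0.57, 0.018], [0.367, 0.537, 0.018], [0.353, 0.798, 0.018]]
orange [323.79019608 245.4291939 ] ((323.72784423828125, 245.26443481445312), (62.976558685302734, 77.27619934082031), 87.91743469238281) [[0.573, 0.072, 0.018], [0.583, -0.158, 0.018], [0.396, -0.161, 0.018], [0.388, 0.064, 0.018]]
drain ((418.5758972167969, 240.78599548339844), (64.2496337890625, 56.38997268676758), 3.5763344764709473) [[0.421, -0.225, 0.016], [0.589, -0.24, 0.016], [0.577, -0.432, 0.016], [0.41, -0.414, 0.016]]
```

View pics/c1.png

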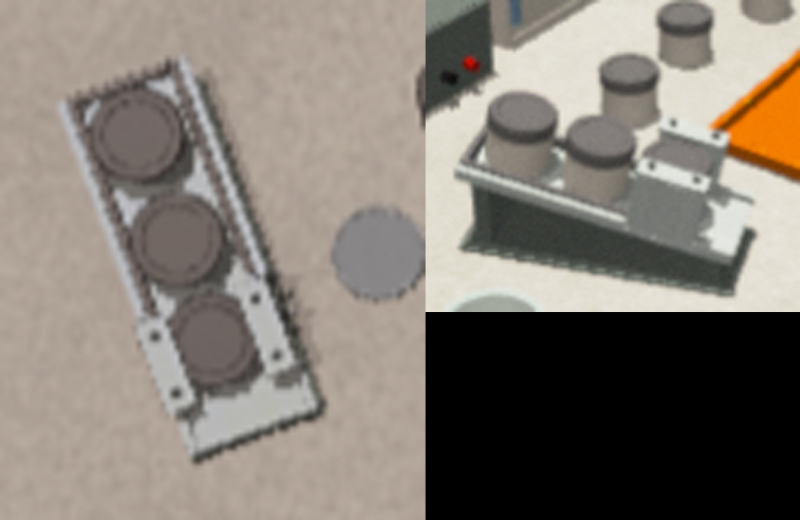

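Run:
```python
from h import *
t=pickle.load(open('top0.pkl','rb'));s=pickle.load(open('side0.pkl','rb'))
k=4.728
def P(u,v):return (190+u/k,165+v/k)
for (u,v),z in zip([(213,340),(177,238),(137,135)],[.095,.105,.115]): print(onz(t,[P(u,v)],z).round(4))
cs=np.array([P(u,v) for u,v in [(195,460),(322,408)]]);print('lower corners',onz(t,cs,0.034).round(4))
print('upper',onz(t,[P(65,105),P(182,60)],.083).round(4))
# heights by two views: side lids at crop coords
def S(u,v):return (180+(u-425.5)/(3.3*.9456),195+v/(3.3*.9456))
print(tri([t,s],[P(137,135),S(522,112)]),tri([t,s],[P(177,238),S(600,136)]),tri([t,s],[(287.2,185.4),S(629,70)]),tri([t,s],[(327.3,178.6),S(685,15)]))
print('dish',onz(t,[P(378,253)],.014))
```

```text
[[0.4999 0.2081 0.095 ]]
[[0.5593 0.2295 0.105 ]]
[[0.6193 0.2532 0.115 ]]
lower corners [[0.4324 0.2241 0.034 ]
 [0.4645 0.1466 0.034 ]]
upper [[0.6439 0.3018 0.083 ]
 [0.6721 0.2315 0.083 ]]
[0.61999034 0.25369974 0.1140059 ] [0.56018436 0.23007505 0.10213319] [0.65884548 0.06341918 0.0475787 ] [ 0.67981118 -0.05491346  0.04703758]
dish [[0.56390895 0.11374396 0.014     ]]
```

{"api": "send_rows", "payload": {
  "translation": [
    [0.5,-1,-1],
    [0.5,-1,-1],
    [0.5,-1,-1],
    [0.5,-1,0],
    [0.5,-1,0]
  ],
  "rotation": [
    [0,0,0.5],
    [0,0,0.5],
    [0,0,0.33],
    [0,0,0],
    [0,0,0]
  ],
  "grip": [85,85,85,85,85]
}}

```text
time: 0.78
eef_pos: [0.315, -0.4348, 0.3217]
tcp_rot: [0.985, 0.174, 0.0, 0.0]
contact_force: [0.1, 0.3, 0.4]
opening: 0.991
```

{"api": "send_rows", "payload": {
  "translation": [
    [1,-1,0],
    [1,-1,0],
    [1,-1,0],
    [1,-1,0],
    [1,-1,0]
  ],
  "rotation": [
    [0,0,0],
    [0,0,0],
    [0,0,0],
    [0,0,0],
    [0,0,0]
  ],
  "grip": [85,85,85,85,85]
}}

```text
time: 1.4
eef_pos: [0.4047, -0.2422, 0.3211]
tcp_rot: [0.985, 0.174, -0.0, -0.0]
contact_force: [0.5, 0.1, -0.3]
opening: 0.993
```

{"api": "send_rows", "payload": {
  "translation": [
    [1,-1,0],
    [1,-1,0],
    [1,-1,0],
    [1,-1,0],
    [1,-1,0]
  ],
  "rotation": [
    [0,0,0],
    [0,0,0],
    [0,0,0],
    [0,0,0],
    [0,0,0]
  ],
  "grip": [85,85,85,85,85]
}}

```text
time: 2.02
eef_pos: [0.4943, -0.0499, 0.3211]
tcp_rot: [0.985, 0.174, -0.0, -0.0]
contact_force: [-0.3, -0.0, 0.1]
opening: 0.997
```

{"api": "send_rows", "payload": {
  "translation": [
    [1,-1,0],
    [1,-1,0],
    [1,-1,0],
    [0,-1,0],
    [0,-1,0]
  ],
  "rotation": [
    [0,0,0],
    [0,0,0],
    [0,0,0],
    [0,0,0],
    [0,0,0]
  ],
  "grip": [85,85,85,85,85]
}}

```text
time: 2.65
eef_pos: [0.5268, 0.1216, 0.3206]
tcp_rot: [0.985, 0.174, -0.001, -0.0]
contact_force: [0.3, -0.5, -1.1]
opening: 0.994
```

{"api": "send_rows", "payload": {
  "translation": [
    [0,-1,0],
    [0,-1,0],
    [0,-0.5,0],
    [0,0,0],
    [0,0,0]
  ],
  "rotation": [
    [0,0,0],
    [0,0,0],
    [0,0,0],
    [0,0,0],
    [0,0,0]
  ],
  "grip": [85,85,85,85,85]
}}

```text
time: 3.28
eef_pos: [0.5018, 0.1902, 0.3212]
tcp_rot: [0.985, 0.174, -0.0, 0.0]
contact_force: [-0.1, 0.1, -0.2]
opening: 0.994
```

Run:
```python
from h import *
st();c=cam('wrist');cv2.imwrite('pics/w1.png',c['image']);pickle.dump(c,open('w1.pkl','wb'))
```

```text
{'time': 3.275, 'eef_pos': [0.5018, 0.1902, 0.3212], 'tcp_rot': [0.9848, 0.1737, -0.0, 0.0002], 'contact_force': [-0.1464, 0.1223, -0.2226], 'wrist_torque': [0.0196, 0.0282, 0.0251], 'opening': 0.9937, 'qpos': [0.1735, -0.0787, 1.8093, -0.0005, 1.4111, 1.3952]}
```

View pics/w1.png

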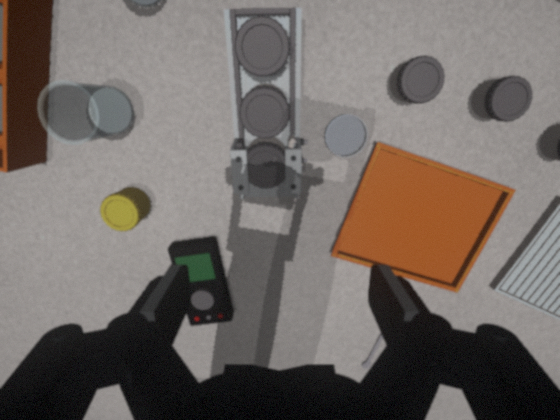

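```bash
cat >> h.py <<'E'
def lids(c,roi,thr=110,amin=600):
    g=cv2.cvtColor(c['image'],cv2.COLOR_BGR2GRAY);x0,y0,x1,y1=roi
    m=np.zeros_like(g);m[y0:y1,x0:x1]=(g[y0:y1,x0:x1]<thr);m=cv2.morphologyEx(m,cv2.MORPH_OPEN,cv2.getStructuringElement(2,(9,9)))
    out=[]
    for k in cv2.findContours(m,0,2)[0]:
        if cv2.contourArea(k)>amin:
            e=cv2.fitEllipse(cv2.convexHull(k));out.append((e,cv2.contourArea(k)))
    return out
E
python3 - <<'E'
from h import *
c=pickle.load(open('w1.pkl','rb'))
g=cv2.cvtColor(c['image'],cv2.COLOR_BGR2GRAY)
print(g[110,220:310:3].tolist());print(g[47,220:310:3].tolist());print(g[5:200:4,265].tolist())
for thr in (85,100):
  for roi,z in (((240,0,290,205),.11),((380,40,560,180),.049)):
    for e,a in lids(c,roi,thr): 
        P=onz(c,[e[0]],z)[0];print(thr,np.round(e[0],1),np.round(e[1],1),a,P.round(4))
m=cv2.resize(c['image'][0:240,200:330],None,fx=4,fy=2.5*1.6*.6)
E
```

```text
[151, 151, 153, 153, 159, 158, 93, 89, 92, 90, 95, 91, 93, 93, 94, 93, 94, 93, 92, 95, 94, 88, 78, 64, 78, 115, 139, 134, 130, 134]
[148, 147, 155, 164, 120, 82, 96, 84, 96, 98, 99, 98, 96, 98, 98, 96, 94, 101, 97, 95, 96, 93, 97, 74, 88, 125, 166, 143, 138, 151]
[144, 105, 82, 81, 101, 82, 100, 99, 98, 100, 98, 98, 98, 94, 96, 98, 91, 90, 90, 110, 76, 87, 90, 93, 94, 95, 93, 92, 93, 94, 90, 93, 89, 78, 73, 65, 79, 77, 78, 70, 48, 59, 58, 54, 56, 59, 90, 97, 95]
85 [269.9 172.1] [47.3 69.8] 1872.0 [0.5015 0.2003 0.11  ]
85 [489.1  99. ] [34.8 41.7] 774.5 [ 0.6746 -0.0333  0.049 ]
100 [266.4 147.3] [ 74.9 125.3] 4584.0 [0.5268 0.2135 0.11  ]
100 [265.8  56.6] [43.  52.2] 815.5 [0.6149 0.2451 0.11  ]
100 [556.9 142. ] [34.5 43.5] 632.5 [ 0.6607 -0.1508  0.049 ]
100 [500.4  99.1] [45.8 65.3] 2203.5 [ 0.6797 -0.0472  0.049 ]
100 [415.6  80.5] [45.7 58.4] 2005.0 [0.6603 0.0661 0.049 ]
```

Run:
```python
from h import *
c=pickle.load(open('w1.pkl','rb'));t=pickle.load(open('top0.pkl','rb'))
im=cv2.resize(c['image'],None,fx=3,fy=3,interpolation=cv2.INTER_CUBIC);g=cv2.GaussianBlur(cv2.cvtColor(im,cv2.COLOR_BGR2GRAY),(0,0),2)
sub=g[0:640,660:920]
h=cv2.HoughCircles(sub,cv2.HOUGH_GRADIENT_ALT,1.5,100,param1=100,param2=.6,minRadius=55,maxRadius=95)
ctr=[]
if h is not None:
  for u,v,r in h[0]: print('hough',((u+661)/3-.33).round(1),(v/3-.33).round(1),r/3)
for p,z in (((262,47),.114),((265,110),.104),((266,163),.0945)): print(onz(c,[p],z).round(4))
print('floor lower edge mid',onz(c,[(238,226),(288,234)],.036).round(4))
cv2.imwrite('pics/c2.png',np.hstack([im[0:600,640:960],cv2.resize(t['image'][165:275,190:270],None,fx=5.45,fy=5.45,interpolation=cv2.INTER_CUBIC)[:600]]))if 0 else cv2.imwrite('pics/c2.png',cv2.resize(c['image'][0:240,200:340],None,fx=2.5,fy=2.5,interpolation=cv2.INTER_CUBIC))
```

```text
hough 262.0 48.7 25.381033
hough 266.5 169.2 19.878544
[[0.6217 0.2514 0.114 ]]
[[0.5641 0.2284 0.104 ]]
[[0.5069 0.2076 0.0945]]
floor lower edge mid [[0.3936 0.214  0.036 ]
 [0.4068 0.1405 0.036 ]]
```

View pics/c2.png

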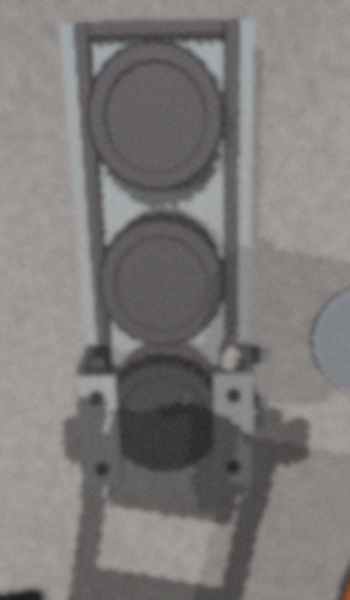

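{"api": "send_rows", "payload": {
  "translation": [
    [0.7,-0.1,0.97],
    [0.7,-0.1,0.97],
    [0.7,-0.1,0.97],
    [0.7,-0.1,0.97],
    [0.7,-0.1,0.97]
  ],
  "rotation": [
    [0,0,0],
    [0,0,0],
    [0,0,0],
    [0,0,0],
    [0,0,0]
  ],
  "grip": [85,85,85,85,85]
}}

```text
time: 3.95
eef_pos: [0.5961, 0.2401, 0.1747]
tcp_rot: [0.985, 0.173, -0.0, 0.0]
contact_force: [-0.3, -1.1, -0.5]
opening: 0.993
```

{"api": "send_rows", "payload": {
  "translation": [
    [0.7,-0.1,0.97],
    [0,0,0],
    [0,0,0],
    [0,0,0],
    [0,0,0]
  ],
  "rotation": [
    [0,0,-0.18],
    [0,1,0],
    [0,1,0],
    [0,0,0],
    [0,0,0]
  ],
  "grip": [85,85,85,85,85]
}}

```text
time: 4.58
eef_pos: [0.6144, 0.2504, 0.1472]
tcp_rot: [0.98, 0.181, 0.086, -0.016]
contact_force: [-0.4, -0.1, -0.1]
opening: 0.994
```

```bash
cat >> h.py <<'E'
def go(P,yaw=None,tilt=None):
    "tool-axes shift (units of 30 mm) and turn (units of 5 deg) from here to P; tilt>0: tool leans back down-slope"
    s=ctrl.get_state();M=R.from_quat(s['tcp_rot']);d=M.inv().apply(np.array(P)-s['eef_pos'])/.03
    m=M.as_matrix();y=np.arctan2(m[1,0],m[0,0]);t=np.arcsin(m[2,0])
    print('pos',np.round(s['eef_pos'],4),'yaw',round(y,4),'tilt',round(np.degrees(t),2),'F',np.round(s['contact_force'],2),'open',round(s['opening'],3),'t',s['time'],'| shift',d.round(2))
    if yaw is not None:
        G=R.from_euler('ZY',[yaw,-(tilt or 0)])*R.from_euler('X',np.pi)
        print('turn',((M.inv()*G).as_rotvec(degrees=True)/5).round(2),'shift in goal axes',(G.inv().apply(np.array(P)-s['eef_pos'])/.03).round(2))
E
python3 - <<'E'
from h import *
go((.6263,.2547,.0785),.365,np.radians(10))
E
```

```text
pos [0.6144 0.2504 0.1472] yaw 0.3645 tilt 9.99 F [-0.44 -0.09 -0.06] open 0.994 t 4.575 | shift [0.02 0.01 2.33]
turn [ 0.    0.   -0.01] shift in goal axes [0.02 0.01 2.33]
```

{"api": "send_rows", "payload": {
  "translation": [
    [0,0,0.8],
    [0,0,0.8],
    [0,0,0.5],
    [0,0,0.23],
    [0,0,0]
  ],
  "rotation": [
    [0,0,0],
    [0,0,0],
    [0,0,0],
    [0,0,0],
    [0,0,0]
  ],
  "grip": [85,85,85,85,85],
  "squeeze": 40
}}

```text
time: 5.2
eef_pos: [0.6252, 0.2553, 0.0778]
tcp_rot: [0.98, 0.181, 0.086, -0.016]
contact_force: [0.7, -0.7, 0.2]
opening: 0.996
```

{"api": "send_rows", "payload": {
  "translation": [
    [0,0,0],
    [0,0,0],
    [0,0,0],
    [0,0,0],
    [0,0,0]
  ],
  "rotation": [
    [0,0,0],
    [0,0,0],
    [0,0,0],
    [0,0,0],
    [0,0,0]
  ],
  "grip": [45,45,45,45,45]
}}

```text
time: 5.82
eef_pos: [0.6259, 0.2555, 0.0794]
tcp_rot: [0.98, 0.181, 0.087, -0.016]
contact_force: [-1.7, -1.0, 6.7]
opening: 0.646
```

{"api": "send_rows", "payload": {
  "translation": [
    [0,0,0],
    [0,0,-0.5],
    [0,0,-1],
    [0,0,-1],
    [0,0,0]
  ],
  "rotation": [
    [0,0,0],
    [0,0,0],
    [0,0,0],
    [0,0,0],
    [0,0,0]
  ],
  "grip": [45,45,45,45,45]
}}

```text
time: 6.45
eef_pos: [0.6142, 0.2511, 0.1552]
tcp_rot: [0.979, 0.181, 0.089, -0.016]
contact_force: [-0.2, 0.2, -0.3]
opening: 0.647
```

{"api": "send_rows", "payload": {
  "translation": [
    [0,0,0],
    [0,0,0],
    [0,0,0],
    [0,0,0]
  ],
  "rotation": [
    [0,0,0],
    [0,0,0],
    [0,0,0],
    [0,0,0]
  ],
  "grip": [45,45,45,45]
}}

```text
time: 6.95
eef_pos: [0.6126, 0.2506, 0.1509]
tcp_rot: [0.98, 0.181, 0.085, -0.016]
contact_force: [-0.0, 0.4, -0.5]
opening: 0.648
```

{"api": "send_rows", "payload": {
  "translation": [
    [0,0,0],
    [0,0,0],
    [-0.5,0.9,0],
    [-0.5,0.9,0],
    [-0.5,0.9,0]
  ],
  "rotation": [
    [0,-1,0],
    [0,-1,0],
    [0,0,0],
    [0,0,0],
    [0,0,0]
  ],
  "grip": [45,45,45,45,45]
}}

```text
time: 7.58
eef_pos: [0.5997, 0.1582, 0.1515]
tcp_rot: [0.983, 0.182, -0.0, 0.0]
contact_force: [0.2, 0.2, -0.7]
opening: 0.643
```

{"api": "send_rows", "payload": {
  "translation": [
    [-0.5,0.95,0],
    [-0.5,0.95,0],
    [-0.5,0.95,0],
    [-0.5,0.95,0],
    [-0.5,0.95,0]
  ],
  "rotation": [
    [0,0,0],
    [0,0,0],
    [0,0,0],
    [0,0,0],
    [0,0,0]
  ],
  "grip": [45,45,45,45,45]
}}

```text
time: 8.2
eef_pos: [0.5806, -0.002, 0.1517]
tcp_rot: [0.983, 0.182, 0.0, 0.0]
contact_force: [-0.1, -0.3, 0.4]
opening: 0.648
```

{"api": "send_rows", "payload": {
  "translation": [
    [-0.5,0.95,0],
    [-0.5,0.95,0],
    [-0.5,0.95,0],
    [-0.5,0.95,0],
    [-0.5,0.95,0]
  ],
  "rotation": [
    [0,0,0],
    [0,0,0],
    [0,0,0],
    [0,0,0],
    [0,0,0]
  ],
  "grip": [45,45,45,45,45]
}}

```text
time: 8.82
eef_pos: [0.5614, -0.1619, 0.1517]
tcp_rot: [0.983, 0.182, 0.0, 0.0]
contact_force: [-0.0, 0.3, -0.7]
opening: 0.643
```

{"api": "send_rows", "payload": {
  "translation": [
    [-0.5,0.95,0],
    [-0.5,0.95,0],
    [-0.5,0.95,0.4],
    [-0.27,0.25,0.6],
    [0,0,0]
  ],
  "rotation": [
    [0,0,0],
    [0,0,0],
    [0,0,0],
    [0,0,0],
    [0,0,0]
  ],
  "grip": [45,45,45,45,45]
}}

```text
time: 9.45
eef_pos: [0.5434, -0.2657, 0.1189]
tcp_rot: [0.983, 0.181, -0.002, -0.002]
contact_force: [0.1, 1.1, -0.2]
opening: 0.649
```

Run:
```python
from h import *
t=cam('top');s=cam('side');w=cam('wrist')
for n,c in (('t2',t),('s2',s),('w2',w)):pickle.dump(c,open(n+'.pkl','wb'))
go((.545,-.268,.026),.365,0)
a=cv2.resize(t['image'][195:285,270:470],None,fx=2.5,fy=2.5,interpolation=cv2.INTER_CUBIC)
im=np.zeros((420+225,560,3),np.uint8);im[:420]=w['image'];im[420:,:500]=a
cv2.imwrite('pics/c3.png',cv2.resize(im,None,fx=.93,fy=.93,interpolation=cv2.INTER_AREA))
```

```text
pos [ 0.5454 -0.2656  0.1217] yaw 0.3664 tilt 0.01 F [ 0.31  0.33 -0.62] open 0.646 t 9.6 | shift [-0.04  0.07  3.19]
turn [-0.01 -0.    0.02] shift in goal axes [-0.04  0.07  3.19]
```

View pics/c3.png

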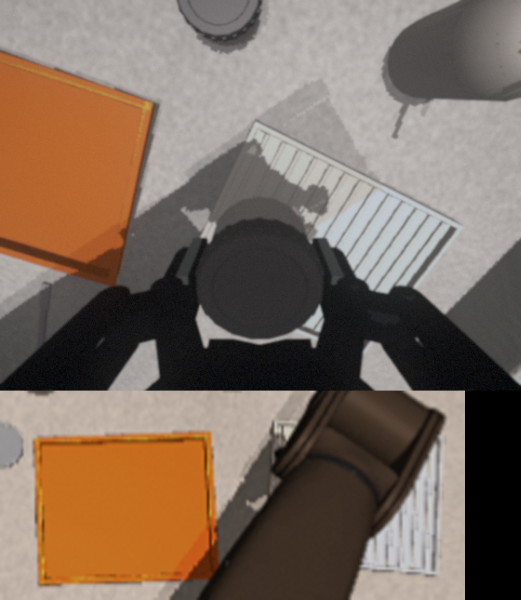

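Run:
```python
from h import *
w=pickle.load(open('w2.pkl','rb'));t=pickle.load(open('t2.pkl','rb'));t0=pickle.load(open('top0.pkl','rb'))
print(onz(w,[(276,131),(495,241)],.016).round(4).tolist(), 'tray',onz(w,[(167,110)],.018).round(4))
k=.93*2.5
f=lambda u,v:(270+u/k,195+(v-390.6)/k)
print('tray top',onz(t,[f(35,438),f(211,433),f(216,578),f(39,583)],.018).round(4).tolist(),'dr',onz(t,[f(273,421),f(438,574)],.016).round(4).tolist())
print(onz(t0,[(387,208),(460,212),(457,273),(384,269)],.016).round(4).tolist())
```

```text
[[0.5992, -0.2429, 0.016], [0.5807, -0.4562, 0.016]] tray [[ 0.5846 -0.1601  0.018 ]]
tray top [[0.5729, 0.0688, 0.018], [0.5802, -0.1567, 0.018], [0.3956, -0.1598, 0.018], [0.3888, 0.0629, 0.018]] dr [[0.5964, -0.2372, 0.016], [0.4011, -0.4417, 0.016]]
[[0.5967, -0.236, 0.016], [0.5854, -0.4551, 0.016], [0.4037, -0.4377, 0.016], [0.415, -0.2225, 0.016]]
```

{"api": "send_rows", "payload": {
  "translation": [
    [0,0.2,1],
    [0,0,1],
    [0,0,0.7],
    [0,0,0.4],
    [0,0,0]
  ],
  "rotation": [
    [0,0,0],
    [0,0,0],
    [0,0,0],
    [0,0,0],
    [0,0,0]
  ],
  "grip": [45,45,45,45,45]
}}

```text
time: 10.22
eef_pos: [0.5471, -0.2718, 0.0282]
tcp_rot: [0.983, 0.182, -0.0, -0.0]
contact_force: [1.1, 0.2, -0.3]
opening: 0.643
```

{"api": "send_rows", "payload": {
  "translation": [
    [0,0,0.05],
    [0,0,0.05],
    [0,0,0]
  ],
  "rotation": [
    [0,0,0],
    [0,0,0],
    [0,0,0]
  ],
  "grip": [45,45,45]
}}

```text
time: 10.6
eef_pos: [0.5476, -0.2725, 0.0263]
tcp_rot: [0.983, 0.182, 0.0, 0.0]
contact_force: [0.4, 0.6, -0.4]
opening: 0.65
```

{"api": "send_rows", "payload": {
  "translation": [
    [0,0,0.04],
    [0,0,0]
  ],
  "rotation": [
    [0,0,0],
    [0,0,0]
  ],
  "grip": [45,45]
}}

```text
time: 10.85
eef_pos: [0.5473, -0.2723, 0.0246]
tcp_rot: [0.983, 0.182, 0.0, -0.0]
contact_force: [0.5, -0.4, -0.6]
opening: 0.643
```

{"api": "send_rows", "payload": {
  "translation": [
    [0,0,0.04],
    [0,0,0]
  ],
  "rotation": [
    [0,0,0],
    [0,0,0]
  ],
  "grip": [45,45]
}}

```text
time: 11.1
eef_pos: [0.5472, -0.2722, 0.0232]
tcp_rot: [0.983, 0.182, -0.0, -0.0]
contact_force: [0.2, 0.4, 0.2]
opening: 0.646
```

{"api": "send_rows", "payload": {
  "translation": [
    [0,0,0.04],
    [0,0,0],
    [0,0,0],
    [0,0,0],
    [0,0,-0.3]
  ],
  "rotation": [
    [0,0,0],
    [0,0,0],
    [0,0,0],
    [0,0,0],
    [0,0,0]
  ],
  "grip": [45,68,68,68,68]
}}

```text
time: 11.72
eef_pos: [0.5467, -0.2719, 0.0307]
tcp_rot: [0.983, 0.182, -0.001, -0.001]
contact_force: [-0.1, -0.3, 0.6]
opening: 0.799
```

{"api": "send_rows", "payload": {
  "translation": [
    [0,0,-0.7],
    [0,0,-1],
    [0,0,-1],
    [0,0,-1],
    [0.4,-0.9,-0.7]
  ],
  "rotation": [
    [0,0,0],
    [0,0,0],
    [0,0,0],
    [0,0,0],
    [0,0,0]
  ],
  "grip": [68,68,68,85,85]
}}

```text
time: 12.35
eef_pos: [0.5499, -0.2445, 0.1674]
tcp_rot: [0.984, 0.181, 0.002, 0.002]
contact_force: [0.8, 0.4, -0.3]
opening: 0.996
```

{"api": "send_rows", "payload": {
  "translation": [
    [0.4,-1,0],
    [0.4,-1,0],
    [0.4,-1,0],
    [0.4,-1,0],
    [0.4,-1,0]
  ],
  "rotation": [
    [0,0,0],
    [0,0,0],
    [0,0,0],
    [0,0,0],
    [0,0,0]
  ],
  "grip": [85,85,85,85,85]
}}

```text
time: 12.98
eef_pos: [0.5517, -0.0803, 0.1653]
tcp_rot: [0.983, 0.182, 0.001, 0.001]
contact_force: [0.5, -0.0, 0.2]
opening: 0.998
```

{"api": "send_rows", "payload": {
  "translation": [
    [0.4,-1,0],
    [0.4,-1,0],
    [0.4,-1,0],
    [0.4,-1,0],
    [0.4,-1,0]
  ],
  "rotation": [
    [0,0,0],
    [0,0,0],
    [0,0,0],
    [0,0,0],
    [0,0,0]
  ],
  "grip": [85,85,85,85,85]
}}

```text
time: 13.6
eef_pos: [0.5542, 0.0814, 0.1653]
tcp_rot: [0.983, 0.182, 0.001, 0.0]
contact_force: [0.6, -0.8, 0.0]
opening: 0.996
```

{"api": "send_rows", "payload": {
  "translation": [
    [0.4,-1,0],
    [0.4,-1,0],
    [0.4,-1,0],
    [0.4,-1,0],
    [0.23,-0.5,0]
  ],
  "rotation": [
    [0,0,0],
    [0,0,0],
    [0,0,0],
    [0,0,0],
    [0,0,0]
  ],
  "grip": [85,85,85,85,85]
}}

```text
time: 14.22
eef_pos: [0.5571, 0.2275, 0.165]
tcp_rot: [0.983, 0.182, 0.001, -0.0]
contact_force: [-0.5, -0.3, -0.3]
opening: 0.996
```

{"api": "send_rows", "payload": {
  "translation": [
    [0,0,0],
    [0,0,0],
    [0,0,0]
  ],
  "rotation": [
    [0,1,0],
    [0,1,0],
    [0,0,0]
  ],
  "grip": [85,85,85]
}}

```text
time: 14.6
eef_pos: [0.556, 0.2255, 0.1637]
tcp_rot: [0.98, 0.181, 0.085, -0.016]
contact_force: [0.9, 0.2, -0.2]
opening: 0.994
```

Run:
```python
from h import *
w=cam('wrist');t=cam('top');pickle.dump(w,open('w3.pkl','wb'));pickle.dump(t,open('t3.pkl','wb'))
go((.5679,.2310,.0725),.365,np.radians(10))
cv2.imwrite('pics/c4.png',np.hstack([cv2.resize(w['image'],(440,330),interpolation=cv2.INTER_AREA),cv2.resize(t['image'][165:285,185:317],(360,330))]))
```

```text
pos [0.5572 0.2257 0.1641] yaw 0.3651 tilt 10.01 F [ 0.77 -0.22  0.03] open 0.997 t 14.7 | shift [-0.14 -0.04  3.07]
turn [ 0. -0.  0.] shift in goal axes [-0.14 -0.04  3.07]
```

View pics/c4.png

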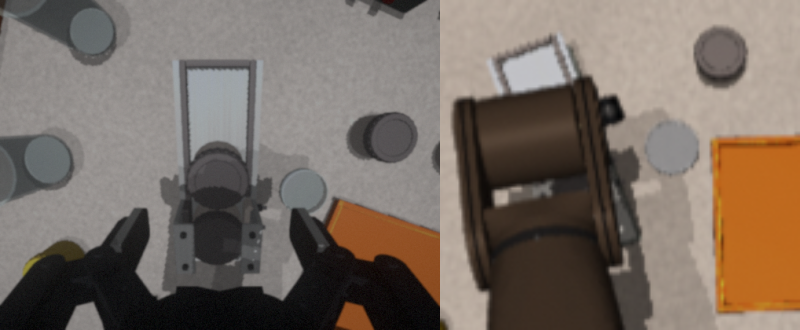

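{"api": "send_rows", "payload": {
  "translation": [
    [-0.14,0,0.9],
    [0,0,0.9],
    [0,0,0.8],
    [0,0,0.4],
    [0,0,0.07]
  ],
  "rotation": [
    [0,0,0],
    [0,0,0],
    [0,0,0],
    [0,0,0],
    [0,0,0]
  ],
  "grip": [85,85,85,85,85]
}}

```text
time: 15.32
eef_pos: [0.568, 0.2301, 0.0711]
tcp_rot: [0.98, 0.181, 0.085, -0.016]
contact_force: [0.8, -0.5, 0.2]
opening: 0.992
```

{"api": "send_rows", "payload": {
  "translation": [
    [0,0,0],
    [0,0,0],
    [0,0,0],
    [0,0,0],
    [0,0,0]
  ],
  "rotation": [
    [0,0,0],
    [0,0,0],
    [0,0,0],
    [0,0,0],
    [0,0,0]
  ],
  "grip": [45,45,45,45,45]
}}

```text
time: 15.95
eef_pos: [0.5687, 0.2306, 0.0734]
tcp_rot: [0.98, 0.181, 0.087, -0.016]
contact_force: [-1.6, 0.6, 6.0]
opening: 0.644
```

{"api": "send_rows", "payload": {
  "translation": [
    [0,0,0],
    [0,0,-0.5],
    [0,0,-1],
    [0,0,-1],
    [0,0,0]
  ],
  "rotation": [
    [0,0,0],
    [0,0,0],
    [0,0,0],
    [0,0,0],
    [0,0,0]
  ],
  "grip": [45,45,45,45,45]
}}

```text
time: 16.58
eef_pos: [0.5569, 0.2257, 0.1484]
tcp_rot: [0.979, 0.181, 0.088, -0.016]
contact_force: [-0.3, 1.3, -2.6]
opening: 0.642
```

{"api": "send_rows", "payload": {
  "translation": [
    [0,0,0],
    [0,0,0],
    [0,0,0],
    [0,0,0]
  ],
  "rotation": [
    [0,0,0],
    [0,0,0],
    [0,-1,0],
    [0,-1,0]
  ],
  "grip": [45,45,45,45]
}}

```text
time: 17.08
eef_pos: [0.555, 0.2254, 0.1441]
tcp_rot: [0.983, 0.182, -0.002, 0.0]
contact_force: [0.1, 0.3, -2.4]
opening: 0.648
```

Run:
```python
from h import *
w=cam('wrist');pickle.dump(w,open('w4.pkl','wb'));s=cam('side')
go((.527,.026,.16),.365,0)
go((.548,-.272,.16),.365,0)
cv2.imwrite('pics/c5.png',np.hstack([cv2.resize(w['image'],(400,300),interpolation=cv2.INTER_AREA),cv2.resize(s['image'][150:330,170:410],(400,300))]))
```

```text
pos [0.5565 0.2258 0.1443] yaw 0.3655 tilt -0.06 F [ 0.13  0.03 -2.81] open 0.645 t 17.175 | shift [-3.3   5.87 -0.52]
turn [-0.    0.01  0.01] shift in goal axes [-3.3   5.87 -0.52]
pos [0.5565 0.2258 0.1443] yaw 0.3655 tilt -0.06 F [ 0.13  0.03 -2.81] open 0.645 t 17.175 | shift [-6.19 15.4  -0.52]
turn [-0.    0.01  0.01] shift in goal axes [-6.19 15.4  -0.52]
```

{"api": "send_rows", "payload": {
  "translation": [
    [-0.55,0.98,0],
    [-0.55,0.98,0],
    [-0.55,0.98,0],
    [-0.55,0.98,0],
    [-0.55,0.98,0]
  ],
  "rotation": [
    [0,0,0],
    [0,0,0],
    [0,0,0],
    [0,0,0],
    [0,0,0]
  ],
  "grip": [45,45,45,45,45]
}}

```text
time: 17.8
eef_pos: [0.5302, 0.0579, 0.1445]
tcp_rot: [0.983, 0.182, 0.0, -0.0]
contact_force: [0.4, 0.1, -3.7]
opening: 0.642
```

{"api": "send_rows", "payload": {
  "translation": [
    [-0.55,0.98,0],
    [0,0,1],
    [0,0,1],
    [0,0,1],
    [0,0,0.7]
  ],
  "rotation": [
    [0,0,0],
    [0,0,0],
    [0,0,0],
    [0,0,0],
    [0,0,0]
  ],
  "grip": [45,45,45,45,45]
}}

```text
time: 18.42
eef_pos: [0.5247, 0.0256, 0.0322]
tcp_rot: [0.983, 0.182, -0.001, -0.0]
contact_force: [-0.0, -0.3, -2.5]
opening: 0.645
```

{"api": "send_rows", "payload": {
  "translation": [
    [0,0,0.25],
    [0,0,0.1],
    [0,0,0]
  ],
  "rotation": [
    [0,0,0],
    [0,0,0],
    [0,0,0]
  ],
  "grip": [45,45,45]
}}

```text
time: 18.8
eef_pos: [0.5268, 0.0254, 0.0247]
tcp_rot: [0.983, 0.182, 0.001, 0.0]
contact_force: [-0.4, -0.1, -2.6]
opening: 0.644
```

{"api": "send_rows", "payload": {
  "translation": [
    [0,0,0.05],
    [0,0,0]
  ],
  "rotation": [
    [0,0,0],
    [0,0,0]
  ],
  "grip": [45,45]
}}

```text
time: 19.05
eef_pos: [0.5267, 0.0254, 0.0231]
tcp_rot: [0.983, 0.182, 0.001, 0.0]
contact_force: [-0.5, 0.6, -3.0]
opening: 0.642
```

{"api": "send_rows", "payload": {
  "translation": [
    [0,0,0.05],
    [0,0,0]
  ],
  "rotation": [
    [0,0,0],
    [0,0,0]
  ],
  "grip": [45,45]
}}

```text
time: 19.3
eef_pos: [0.5262, 0.0255, 0.021]
tcp_rot: [0.983, 0.182, -0.0, -0.0]
contact_force: [1.0, -0.2, -3.9]
opening: 0.645
```

{"api": "send_rows", "payload": {
  "translation": [
    [0,0,0.05],
    [0,0,0]
  ],
  "rotation": [
    [0,0,0],
    [0,0,0]
  ],
  "grip": [45,45]
}}

```text
time: 19.55
eef_pos: [0.5262, 0.0254, 0.0209]
tcp_rot: [0.983, 0.182, -0.001, -0.0]
contact_force: [-5.0, -0.6, 6.7]
opening: 0.644
```

{"api": "send_rows", "payload": {
  "translation": [
    [0,0,0.03],
    [0,0,0]
  ],
  "rotation": [
    [0,0,0],
    [0,0,0]
  ],
  "grip": [45,45]
}}

```text
time: 19.8
eef_pos: [0.5263, 0.0254, 0.0209]
tcp_rot: [0.983, 0.182, -0.001, -0.0]
contact_force: [-6.8, -0.9, 11.7]
opening: 0.644
```

{"api": "send_rows", "payload": {
  "translation": [
    [0,0,-0.06],
    [0,0,0],
    [0,0,0],
    [0,0,-0.3],
    [0,0,-0.7]
  ],
  "rotation": [
    [0,0,0],
    [0,0,0],
    [0,0,0],
    [0,0,0],
    [0,0,0]
  ],
  "grip": [45,68,68,68,68]
}}

```text
time: 20.42
eef_pos: [0.5255, 0.0255, 0.0502]
tcp_rot: [0.983, 0.182, -0.001, -0.0]
contact_force: [0.8, -0.4, -0.3]
opening: 0.794
```

{"api": "send_rows", "payload": {
  "translation": [
    [0,0,-1],
    [0,0,-1],
    [0,0,-1],
    [0,0,-1],
    [0,0,-1]
  ],
  "rotation": [
    [0,0,0],
    [0,0,0],
    [0,0,0],
    [0,0,0],
    [0,0,0]
  ],
  "grip": [68,68,40,20,0]
}}

```text
time: 21.05
eef_pos: [0.5263, 0.0255, 0.2022]
tcp_rot: [0.983, 0.182, 0.0, 0.0]
contact_force: [1.3, -0.3, -0.6]
opening: 0.156
```

Run:
```python
from h import *
c=pickle.load(open('w1.pkl','rb'))
P=onz(c,[(266.2,149.7)],.1056)[0];print('rails_top',P.round(4))
for L,Rr in (((78,375),(258,373)),):
    a=onz(c,[(200+78/2.5,150),(200+258/2.5,149.2)],.1056);print(a.round(4),np.linalg.norm(a[1]-a[0]),np.arctan2(*( (a[0]-a[1])*[-1,1,1])[:2]))
u=np.array([np.cos(.365),np.sin(.365)])
f=P[:2]-.0157*u;print('chute_floor',f, 'jam lid',f+u*(.002*.985-.0087))
t=cam('top');pickle.dump(t,open('t5.pkl','wb'));w=cam('wrist');s=cam('side');pickle.dump(s,open('s5.pkl','wb'))
go((.5,.2,.2),.365,np.radians(10))
a=cv2.resize(t['image'][165:275,190:390],(800,440),interpolation=cv2.INTER_CUBIC)
cv2.imwrite('pics/c6.png',a)
```

```text
rails_top [0.5236 0.2128 0.1056]
[[0.5096 0.2501 0.1056]
 [0.5385 0.1734 0.1056]] 0.08194781029376674 0.36000543007080055
chute_floor [0.50890113 0.20716727] jam lid [0.50261448 0.204765  ]
pos [0.5275 0.0253 0.203 ] yaw 0.3655 tilt 0.26 F [ 0.48  0.52 -0.56] open -0.003 t 21.2 | shift [ 1.22 -5.77  0.09]
turn [0.03 1.95 0.01] shift in goal axes [ 1.19 -5.77  0.31]
```

View pics/c6.png

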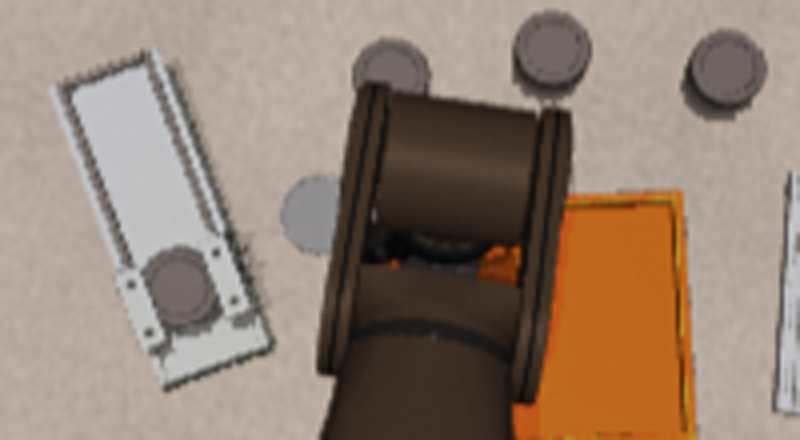

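{"api": "send_rows", "payload": {
  "translation": [
    [-0.22,-0.98,0],
    [-0.22,-0.98,0],
    [-0.22,-0.98,0],
    [-0.22,-0.98,0],
    [-0.22,-0.98,0]
  ],
  "rotation": [
    [0,0,0],
    [0,0,0],
    [0,0,0],
    [0,0,0],
    [0,0,0]
  ],
  "grip": [0,0,0,0,0]
}}

```text
time: 21.82
eef_pos: [0.4414, 0.1515, 0.1987]
tcp_rot: [0.983, 0.182, -0.001, -0.0]
contact_force: [0.1, 0.7, 0.1]
opening: -0.002
```

{"api": "send_rows", "payload": {
  "translation": [
    [-0.22,-0.98,0.7],
    [0,0,0],
    [0,0,0],
    [0,0,0],
    [0,0,0]
  ],
  "rotation": [
    [0,0,0],
    [0,1,0],
    [0,1,0],
    [0,1,0],
    [0,1,0]
  ],
  "grip": [0,0,0,0,0]
}}

```text
time: 22.45
eef_pos: [0.4253, 0.176, 0.1779]
tcp_rot: [0.968, 0.179, 0.171, -0.032]
contact_force: [0.4, 0.1, -1.2]
opening: 0.002
```

Run:
```python
from h import *
w=cam('wrist');pickle.dump(w,open('w6.pkl','wb'))
go((.4586,.1891,.057),.365,np.radians(20));st()
cv2.imwrite('pics/c7.png',w['image'])
```

```text
pos [0.4236 0.1758 0.1764] yaw 0.3654 tilt 19.95 F [-1.28  1.76 -1.1 ] open 0.001 t 22.5 | shift [-0.18  0.01  4.17]
turn [-0.01  0.01  0.  ] shift in goal axes [-0.19  0.    4.17]
{'time': 22.5, 'eef_pos': [0.4236, 0.1758, 0.1764], 'tcp_rot': [0.9685, 0.179, 0.1702, -0.032], 'contact_force': [-1.2771, 1.7565, -1.0974], 'wrist_torque': [-0.0419, 0.1975, -0.0306], 'opening': 0.001, 'qpos': [0.1255, -0.3673, 2.3402, 0.1112, 0.8331, 1.2698]}
```

View pics/c7.png

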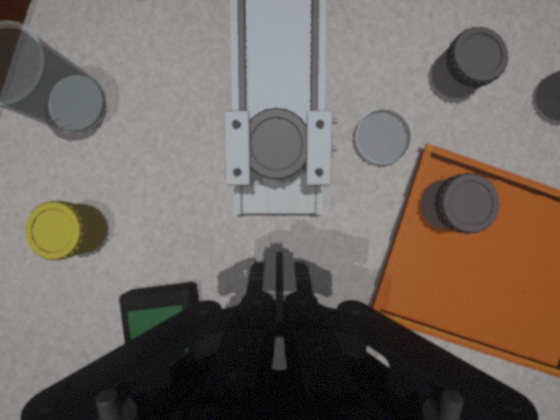

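Run:
```python
from h import *
w=pickle.load(open('w6.pkl','rb'));u=np.array([np.cos(.365),np.sin(.365)]);n=np.array([-u[1],u[0]])
F=np.array([.508,.208])
for nm,p,z in (('lid',(277,144),.0945),('low edge',(279,215),.0342),('rail top end',(277.5,111),.1056),('rail low',(278,184),.045-.0052+.0561)):
    d=onz(w,[p],z)[0,:2]-F;print(nm,(d@u*1e3).round(1),(d@n*1e3).round(1))
print('expect',2-8.7,-62*.985,15.7,-30*.985-9.9)
```

```text
lid -6.1 0.5
low edge -62.1 -1.1
rail top end 16.6 0.1
rail low -37.8 -0.3
expect -6.699999999999999 -61.07 15.7 -39.45
```

{"api": "send_rows", "payload": {
  "translation": [
    [-0.19,0,1],
    [0,0,1],
    [0,0,1],
    [0,0,0.8],
    [0,0,0.37]
  ],
  "rotation": [
    [0,0,0],
    [0,0,0],
    [0,0,0],
    [0,0,0],
    [0,0,0]
  ],
  "grip": [0,0,0,0,0]
}}

```text
time: 23.12
eef_pos: [0.4598, 0.1893, 0.0574]
tcp_rot: [0.969, 0.179, 0.168, -0.032]
contact_force: [-0.8, -0.2, 0.9]
opening: -0.006
```

{"api": "send_rows", "payload": {
  "translation": [
    [0.2,0,0.035],
    [0.15,0,0.026],
    [0.1,0,0.018],
    [0.1,0,0.018],
    [0,0,0]
  ],
  "rotation": [
    [0,0,0],
    [0,0,0],
    [0,0,0],
    [0,0,0],
    [0,0,0]
  ],
  "grip": [0,0,0,0,0]
}}

```text
time: 23.75
eef_pos: [0.4745, 0.195, 0.0621]
tcp_rot: [0.969, 0.18, 0.168, -0.032]
contact_force: [-6.5, -3.1, 3.1]
opening: 0.0
```

Run:
```python
from h import *
go((.4586,.1891,.057),.365,np.radians(20))
F=np.array([.508,.208,.045]);u=np.array([np.cos(.365)*.9848,np.sin(.365)*.9848,.1736]);print('s',(ctrl.get_state()['eef_pos']-F)@u*1e3)
```

```text
pos [0.4745 0.195  0.0621] yaw 0.3663 tilt 19.67 F [-6.46 -3.11  3.11] open 0.0 t 23.75 | shift [-0.59 -0.   -0.03]
turn [-0.02  0.07  0.01] shift in goal axes [-0.59 -0.   -0.03]
s -32.44419893060369
```

{"api": "send_rows", "payload": {
  "translation": [
    [0.12,0,0.02],
    [0.12,0,0.02],
    [0.12,0,0.02],
    [0.12,0,0.02],
    [0.12,0,0.02]
  ],
  "rotation": [
    [0,0,0],
    [0,0,0],
    [0,0,0],
    [0,0,0],
    [0,0,0]
  ],
  "grip": [0,0,0,0,0]
}}

```text
time: 24.38
eef_pos: [0.4911, 0.2014, 0.0651]
tcp_rot: [0.969, 0.179, 0.168, -0.032]
contact_force: [-5.8, -2.8, 0.8]
opening: 0.0
```

Run:
```python
from h import *
w=cam('wrist');pickle.dump(w,open('w7.pkl','wb'));s=cam('side')
F=np.array([.508,.208,.045]);u=np.array([np.cos(.365)*.9848,np.sin(.365)*.9848,.1736]);print('s',(ctrl.get_state()['eef_pos']-F)@u*1e3);st()
cv2.imwrite('pics/c8.png',np.hstack([cv2.resize(w['image'],(440,330),interpolation=cv2.INTER_AREA),cv2.resize(s['image'][190:290,180:290],(360,330))]))
```

```text
s -13.89376231137353
{'time': 24.475, 'eef_pos': [0.4915, 0.2015, 0.0654], 'tcp_rot': [0.9688, 0.1794, 0.1683, -0.0316], 'contact_force': [-4.8196, -1.5296, -0.4174], 'wrist_torque': [-0.3499, 0.8272, 0.0045], 'opening': 0.0016, 'qpos': [0.1654, 0.0219, 2.2455, 0.1328, 0.5404, 1.2676]}
```

View pics/c8.png

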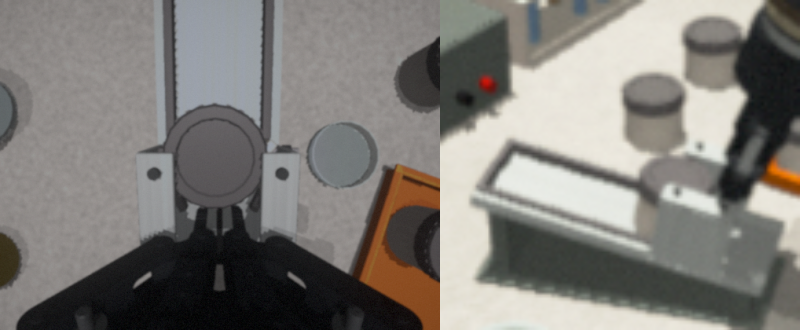

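{"api": "send_rows", "payload": {
  "translation": [
    [0.14,0,0.024],
    [0.14,0,0.024],
    [0.14,0,0.024],
    [0.14,0,0.024],
    [0.14,0,0.024]
  ],
  "rotation": [
    [0,0,0],
    [0,0,0],
    [0,0,0],
    [0,0,0],
    [0,0,0]
  ],
  "grip": [0,0,0,0,0]
}}

```text
time: 25.1
eef_pos: [0.5136, 0.2092, 0.0709]
tcp_rot: [0.968, 0.179, 0.172, -0.031]
contact_force: [-0.7, -1.1, 0.4]
opening: -0.002
```

{"api": "send_rows", "payload": {
  "translation": [
    [0.15,0,0.026],
    [0.15,0,0.026],
    [0.15,0,0.026],
    [0.15,0,0.026],
    [0.15,0,0.026]
  ],
  "rotation": [
    [0,0,0],
    [0,0,0],
    [0,0,0],
    [0,0,0],
    [0,0,0]
  ],
  "grip": [0,0,0,0,0]
}}

```text
time: 25.72
eef_pos: [0.5342, 0.2174, 0.0741]
tcp_rot: [0.968, 0.179, 0.171, -0.032]
contact_force: [-1.3, -0.7, 0.0]
opening: 0.003
```

Run:
```python
from h import *
w=cam('wrist');pickle.dump(w,open('w8.pkl','wb'));s=cam('side')
F=np.array([.508,.208,.045]);u=np.array([np.cos(.365)*.9848,np.sin(.365)*.9848,.1736]);print('s',(ctrl.get_state()['eef_pos']-F)@u*1e3);st()
cv2.imwrite('pics/c9.png',np.hstack([cv2.resize(w['image'],(440,330),interpolation=cv2.INTER_AREA),cv2.resize(s['image'][190:290,180:290],(360,330))]))
```

```text
s 32.95728050411683
{'time': 25.825, 'eef_pos': [0.5346, 0.2175, 0.0744], 'tcp_rot': [0.9683, 0.1789, 0.1713, -0.0316], 'contact_force': [-0.3888, -0.8158, 0.4284], 'wrist_torque': [-0.1146, 0.1453, 0.0279], 'opening': -0.0033, 'qpos': [0.1834, 0.1038, 2.1386, 0.1176, 0.5575, 1.2997]}
```

View pics/c9.png

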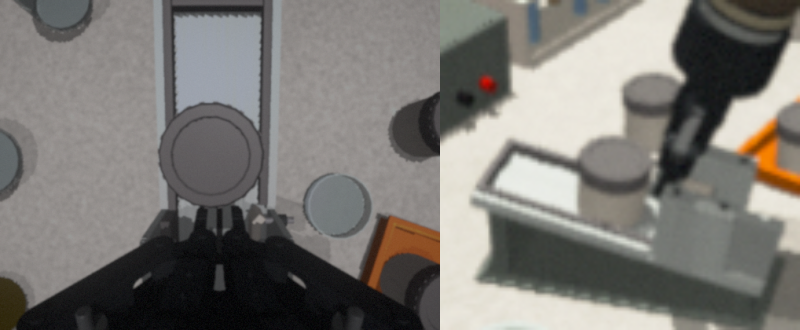

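{"api": "send_rows", "payload": {
  "translation": [
    [-0.2,0,-0.035],
    [0,0,-1],
    [0,0,-1],
    [0,0,-1],
    [0,0,-0.5]
  ],
  "rotation": [
    [0,0,0],
    [0,0,0],
    [0,0,0],
    [0,-1,0],
    [0,-1,0]
  ],
  "grip": [0,0,0,85,85]
}}

```text
time: 26.45
eef_pos: [0.4957, 0.2027, 0.1741]
tcp_rot: [0.98, 0.181, 0.086, -0.016]
contact_force: [0.1, -0.8, 0.7]
opening: 0.418
```

{"api": "send_rows", "payload": {
  "translation": [
    [0,0,0],
    [0,0,0]
  ],
  "rotation": [
    [0,0,0],
    [0,0,0]
  ],
  "grip": [85,85]
}}

```text
time: 26.7
eef_pos: [0.495, 0.2026, 0.1706]
tcp_rot: [0.98, 0.181, 0.085, -0.016]
contact_force: [-0.7, 0.6, -0.4]
opening: 0.844
```

Run:
```python
from h import *
w=pickle.load(open('w8.pkl','rb'));L=onz(w,[(268.6,194.7)],.106)[0];print(L)
w=cam('wrist')
n=np.array([-np.cos(.365)*.1736,-np.sin(.365)*.1736,.9848])
for e,a in lids(w,(170,90,400,300),105,1500): print(np.round(e[0],1),np.round(e[1],1),a,onz(w,[e[0]],.106))
go(L-.033*n,.365,np.radians(10))
```

```text
[0.56588882 0.23331697 0.106     ]
[268.8 262.6] [ 90.4 162.4] 7668.0 [[0.47413258 0.20179351 0.106     ]]
[275.  129.6] [81.3 98.8] 5445.5 [[0.56404986 0.23123423 0.106     ]]
pos [0.4947 0.2026 0.1703] yaw 0.3654 tilt 9.89 F [-0.73 -0.76  0.01] open 0.926 t 26.75 | shift [ 2.18 -0.11  3.65]
turn [-0.01  0.02  0.  ] shift in goal axes [ 2.17 -0.11  3.66]
```

{"api": "send_rows", "payload": {
  "translation": [
    [0.8,-0.04,0],
    [0.8,-0.04,0.3],
    [0.55,0,0.7],
    [0,0,0.9],
    [0,0,0.9]
  ],
  "rotation": [
    [0,0,0],
    [0,0,0],
    [0,0,0],
    [0,0,0],
    [0,0,0]
  ],
  "grip": [85,85,85,85,85]
}}

```text
time: 27.38
eef_pos: [0.5671, 0.2327, 0.0981]
tcp_rot: [0.98, 0.181, 0.085, -0.016]
contact_force: [-1.1, -0.1, 0.1]
opening: 0.991
```

{"api": "send_rows", "payload": {
  "translation": [
    [0,0,0.6],
    [0,0,0.2],
    [0,0,0],
    [0,0,0],
    [0,0,0]
  ],
  "rotation": [
    [0,0,0],
    [0,0,0],
    [0,0,0],
    [0,0,0],
    [0,0,0]
  ],
  "grip": [85,85,45,45,45]
}}

```text
time: 28.0
eef_pos: [0.5728, 0.2346, 0.0784]
tcp_rot: [0.979, 0.181, 0.087, -0.016]
contact_force: [-0.5, 0.3, 1.8]
opening: 0.641
```

{"api": "send_rows", "payload": {
  "translation": [
    [0,0,0],
    [0,0,0],
    [0,0,-0.5],
    [0,0,-1],
    [0,0,-1]
  ],
  "rotation": [
    [0,0,0],
    [0,0,0],
    [0,0,0],
    [0,0,0],
    [0,0,0]
  ],
  "grip": [45,45,45,45,45]
}}

```text
time: 28.62
eef_pos: [0.559, 0.2295, 0.1513]
tcp_rot: [0.98, 0.181, 0.085, -0.016]
contact_force: [0.5, 0.6, 0.1]
opening: 0.643
```

{"api": "send_rows", "payload": {
  "translation": [
    [0,0,0],
    [0,0,0],
    [0,0,0],
    [0,0,0],
    [0,0,0]
  ],
  "rotation": [
    [0,0,0],
    [0,-1,0],
    [0,-1,0],
    [0,0,0],
    [0,0,0]
  ],
  "grip": [45,45,45,45,45]
}}

```text
time: 29.25
eef_pos: [0.5589, 0.2296, 0.1493]
tcp_rot: [0.983, 0.182, -0.001, -0.0]
contact_force: [0.7, 0.0, -0.5]
opening: 0.642
```

Run:
```python
from h import *
go((.5305,-.1155,.16),.365,0)
go((.548-.086,-.266,.16),.365,0)
c=cam('side');print(ctrl.get_state()['contact_force'])
```

```text
pos [0.5589 0.2296 0.1493] yaw 0.3655 tilt -0.08 F [ 0.68  0.04 -0.54] open 0.642 t 29.25 | shift [-5.   10.4  -0.35]
turn [-0.    0.02  0.01] shift in goal axes [-4.99 10.41 -0.36]
pos [0.5589 0.2296 0.1493] yaw 0.3655 tilt -0.08 F [ 0.68  0.04 -0.54] open 0.642 t 29.25 | shift [-8.92 14.27 -0.35]
turn [-0.    0.02  0.01] shift in goal axes [-8.91 14.28 -0.36]
[-0.76868335 -0.05245938 -0.17830264]
```

{"api": "send_rows", "payload": {
  "translation": [
    [-0.59,0.95,0],
    [-0.59,0.95,0],
    [-0.59,0.95,0],
    [-0.59,0.95,0],
    [-0.59,0.95,0]
  ],
  "rotation": [
    [0,0,0],
    [0,0,0],
    [0,0,0],
    [0,0,0],
    [0,0,0]
  ],
  "grip": [45,45,45,45,45]
}}

```text
time: 29.92
eef_pos: [0.5272, 0.0641, 0.1505]
tcp_rot: [0.983, 0.182, 0.0, 0.0]
contact_force: [0.7, -0.0, -0.2]
opening: 0.642
```

{"api": "send_rows", "payload": {
  "translation": [
    [-0.59,0.95,0],
    [-0.59,0.95,0],
    [-0.59,0.95,0],
    [-0.59,0.95,0],
    [-0.59,0.95,0]
  ],
  "rotation": [
    [0,0,0],
    [0,0,0],
    [0,0,0],
    [0,0,0],
    [0,0,0]
  ],
  "grip": [45,45,45,45,45]
}}

```text
time: 30.55
eef_pos: [0.4955, -0.1005, 0.1505]
tcp_rot: [0.983, 0.182, 0.0, 0.0]
contact_force: [-0.0, -0.6, 0.3]
opening: 0.641
```

{"api": "send_rows", "payload": {
  "translation": [
    [-0.59,0.95,0],
    [-0.59,0.95,0],
    [-0.59,0.95,0],
    [-0.59,0.95,0],
    [-0.59,0.98,0]
  ],
  "rotation": [
    [0,0,0],
    [0,0,0],
    [0,0,0],
    [0,0,0],
    [0,0,0]
  ],
  "grip": [45,45,45,45,45]
}}

```text
time: 31.18
eef_pos: [0.4641, -0.2659, 0.1505]
tcp_rot: [0.983, 0.182, 0.0, 0.0]
contact_force: [1.2, -0.1, -0.4]
opening: 0.644
```

{"api": "send_rows", "payload": {
  "translation": [
    [0,0,0.6],
    [0,0,1],
    [0,0,1],
    [0,0,0.8],
    [0,0,0.4]
  ],
  "rotation": [
    [0,0,0],
    [0,0,0],
    [0,0,0],
    [0,0,0],
    [0,0,0]
  ],
  "grip": [45,45,45,45,45]
}}

```text
time: 31.8
eef_pos: [0.4635, -0.263, 0.0342]
tcp_rot: [0.983, 0.182, -0.001, -0.002]
contact_force: [-0.4, -0.7, -0.0]
opening: 0.64
```

{"api": "send_rows", "payload": {
  "translation": [
    [0,0,0.04],
    [0,0,0],
    [0,0,0]
  ],
  "rotation": [
    [0,0,0],
    [0,0,0],
    [0,0,0]
  ],
  "grip": [45,45,45]
}}

```text
time: 32.17
eef_pos: [0.4656, -0.2658, 0.0367]
tcp_rot: [0.983, 0.182, 0.001, 0.001]
contact_force: [-1.0, -0.3, -1.3]
opening: 0.645
```

{"api": "send_rows", "payload": {
  "translation": [
    [0,0,0.04],
    [0,0,0],
    [0,0,0]
  ],
  "rotation": [
    [0,0,0],
    [0,0,0],
    [0,0,0]
  ],
  "grip": [45,45,45]
}}

```text
time: 32.55
eef_pos: [0.4649, -0.2653, 0.0345]
tcp_rot: [0.983, 0.182, 0.0, 0.0]
contact_force: [0.5, -0.4, -0.2]
opening: 0.645
```

{"api": "send_rows", "payload": {
  "translation": [
    [0,0,0.05],
    [0,0,0]
  ],
  "rotation": [
    [0,0,0],
    [0,0,0]
  ],
  "grip": [45,45]
}}

```text
time: 32.8
eef_pos: [0.4648, -0.2652, 0.0326]
tcp_rot: [0.983, 0.182, -0.0, -0.0]
contact_force: [0.7, 0.9, -0.5]
opening: 0.642
```

{"api": "send_rows", "payload": {
  "translation": [
    [0,0,0.05],
    [0,0,0]
  ],
  "rotation": [
    [0,0,0],
    [0,0,0]
  ],
  "grip": [45,45]
}}

```text
time: 33.05
eef_pos: [0.4648, -0.2652, 0.0312]
tcp_rot: [0.983, 0.182, -0.0, -0.0]
contact_force: [0.4, -0.6, -0.5]
opening: 0.643
```

{"api": "send_rows", "payload": {
  "translation": [
    [0,0,0.05],
    [0,0,0]
  ],
  "rotation": [
    [0,0,0],
    [0,0,0]
  ],
  "grip": [45,45]
}}

```text
time: 33.3
eef_pos: [0.4649, -0.2653, 0.0308]
tcp_rot: [0.983, 0.182, -0.0, -0.0]
contact_force: [-2.8, 2.7, 5.0]
opening: 0.642
```

{"api": "send_rows", "payload": {
  "translation": [
    [0,0,-0.03],
    [0,0,0],
    [0,0,0],
    [0,0,-0.3],
    [0,0,-0.7]
  ],
  "rotation": [
    [0,0,0],
    [0,0,0],
    [0,0,0],
    [0,0,0],
    [0,0,0]
  ],
  "grip": [45,68,68,68,68]
}}

```text
time: 33.92
eef_pos: [0.4643, -0.2647, 0.0604]
tcp_rot: [0.983, 0.182, -0.001, -0.001]
contact_force: [-0.2, 0.3, -0.1]
opening: 0.798
```

{"api": "send_rows", "payload": {
  "translation": [
    [0,0,-1],
    [0,0,-1],
    [0,0,-1],
    [0,0,-1],
    [0,0,0]
  ],
  "rotation": [
    [0,0,0],
    [0,0,0],
    [0,0,0],
    [0,0,0],
    [0,0,0]
  ],
  "grip": [68,68,85,85,85]
}}

```text
time: 34.55
eef_pos: [0.4665, -0.2665, 0.1844]
tcp_rot: [0.983, 0.182, 0.002, 0.003]
contact_force: [0.1, -0.2, 0.6]
opening: 0.994
```

```bash
cat >> h.py <<'E'
def toplids(t,z=.05):
    hsv=cv2.cvtColor(t['image'],cv2.COLOR_BGR2HSV)
    m=((hsv[...,2]<125)&(hsv[...,2]>40)&(hsv[...,1]<90)).astype(np.uint8)
    m=cv2.morphologyEx(m,cv2.MORPH_OPEN,np.ones((3,3)));n,l,s,ce=cv2.connectedComponentsWithStats(m)
    for i in range(1,n):
        if 200<s[i,4]<480 and 200<ce[i][0]<470 and 150<ce[i][1]<280: print('lid',ce[i].round(1),s[i].tolist(),onz(t,[ce[i]],z)[0].round(4))
E
python3 - <<'E'
from h import *
t=cam('top');w=cam('wrist');toplids(t);go((.664,-.183,.14),.365,0)
pickle.dump(w,open('w9.pkl','wb'));cv2.imwrite('pics/c10.png',np.hstack([cv2.resize(w['image'],(440,330),interpolation=cv2.INTER_AREA),cv2.resize(t['image'][150:290,265:475][:, :],(360,330))]))
E
```

```text
lid [313.5 175.5] [304, 165, 20, 22, 341] [ 0.6873 -0.0147  0.05  ]
lid [422.6 178.1] [413, 164, 25, 25, 333] [ 0.681  -0.3369  0.05  ]
lid [370.5 183.6] [361, 173, 20, 22, 340] [ 0.6635 -0.1822  0.05  ]
lid [287.3 185.7] [278, 176, 19, 21, 332] [0.6562 0.0624 0.05  ]
lid [400.4 223.9] [390, 214, 22, 21, 358] [ 0.5444 -0.2671  0.05  ]
lid [299.5 231.1] [291, 222, 18, 19, 271] [0.5223 0.0267 0.05  ]
pos [ 0.4647 -0.2651  0.1806] yaw 0.3655 tilt 0.0 F [-0.27  0.22  0.02] open 0.998 t 34.65 | shift [ 7.18 -0.18  1.35]
turn [ 0.   -0.    0.01] shift in goal axes [ 7.18 -0.19  1.35]
```

View pics/c10.png

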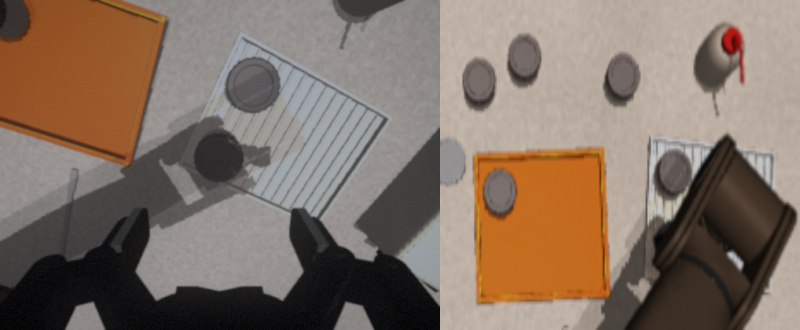

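{"api": "send_rows", "payload": {
  "translation": [
    [0.91,-0.02,0],
    [0.91,-0.02,0],
    [0.91,-0.02,0],
    [0.91,-0.02,0],
    [0.91,-0.02,0]
  ],
  "rotation": [
    [0,0,0],
    [0,0,0],
    [0,0,0],
    [0,0,0],
    [0,0,0]
  ],
  "grip": [85,85,85,85,85]
}}

```text
time: 35.28
eef_pos: [0.591, -0.2128, 0.1782]
tcp_rot: [0.983, 0.182, -0.002, -0.001]
contact_force: [0.2, -1.4, 0.1]
opening: 0.996
```

{"api": "send_rows", "payload": {
  "translation": [
    [0.91,-0.02,0],
    [0.91,-0.02,0.3],
    [0.91,-0.02,0.9],
    [0,0,0.9],
    [0,0,0]
  ],
  "rotation": [
    [0,0,0],
    [0,0,0],
    [0,0,0],
    [0,0,0],
    [0,0,0]
  ],
  "grip": [85,85,85,85,85]
}}

```text
time: 35.9
eef_pos: [0.6642, -0.1812, 0.1119]
tcp_rot: [0.983, 0.182, -0.004, -0.003]
contact_force: [-0.6, -0.2, -0.6]
opening: 0.994
```

Run:
```python
from h import *
w=cam('wrist');go((.667,-.183,.016),.365,0)
for e,a in lids(w,(150,100,420,330),105,1000): print(np.round(e[0],1),np.round(e[1],1),a,onz(w,[e[0]],.05))
print('expected px of lid',proj(w,[(.667,-.183,.05)]))
```

```text
pos [ 0.6655 -0.182   0.1146] yaw 0.3655 tilt -0.24 F [-0.07 -0.2   0.27] open 0.995 t 35.95 | shift [0.05 0.06 3.28]
turn [-0.05  0.05  0.01] shift in goal axes [0.04 0.05 3.29]
[390.5 300.9] [53.3 77.7] 2629.0 [[ 0.63379742 -0.28536881  0.05      ]]
[248.7 241.9] [145.6 256.4] 23154.5 [[ 0.64179258 -0.16681819  0.05      ]]
expected px of lid [[282.37041449 218.96959615]]
```

{"api": "send_rows", "payload": {
  "translation": [
    [0.04,0.05,0.9],
    [0,0,0.9],
    [0,0,0.8],
    [0,0,0.5],
    [0,0,0.16]
  ],
  "rotation": [
    [0,0,0],
    [0,0,0],
    [0,0,0],
    [0,0,0],
    [0,0,0]
  ],
  "grip": [85,85,85,85,85]
}}

```text
time: 36.58
eef_pos: [0.6684, -0.1836, 0.019]
tcp_rot: [0.983, 0.182, -0.001, -0.0]
contact_force: [0.0, 0.1, 0.3]
opening: 0.995
```

{"api": "send_rows", "payload": {
  "translation": [
    [0,0,0],
    [0,0,0],
    [0,0,0],
    [0,0,0],
    [0,0,0]
  ],
  "rotation": [
    [0,0,0],
    [0,0,0],
    [0,0,0],
    [0,0,0],
    [0,0,0]
  ],
  "grip": [85,45,45,45,45]
}}

```text
time: 37.2
eef_pos: [0.6708, -0.1851, 0.0225]
tcp_rot: [0.983, 0.182, 0.002, 0.002]
contact_force: [1.2, -2.1, 5.9]
opening: 0.641
```

{"api": "send_rows", "payload": {
  "translation": [
    [0,0,0],
    [0,0,-0.4],
    [0,0,-1],
    [0,0,-1],
    [0,0,-1]
  ],
  "rotation": [
    [0,0,0],
    [0,0,0],
    [0,0,0],
    [0,0,0],
    [0,0,0]
  ],
  "grip": [45,45,45,45,45]
}}

```text
time: 37.83
eef_pos: [0.6671, -0.1823, 0.1208]
tcp_rot: [0.983, 0.182, -0.002, -0.002]
contact_force: [1.2, -0.1, -3.1]
opening: 0.643
```

{"api": "send_rows", "payload": {
  "translation": [
    [0,0,-0.6],
    [0,0,0],
    [0,0,0],
    [0,0,0]
  ],
  "rotation": [
    [0,0,0],
    [0,0,0],
    [0,0,0],
    [0,0,0]
  ],
  "grip": [45,45,45,45]
}}

```text
time: 38.33
eef_pos: [0.6677, -0.1832, 0.1376]
tcp_rot: [0.983, 0.182, -0.002, -0.001]
contact_force: [-1.4, -0.4, -3.4]
opening: 0.644
```

Run:
```python
from h import *
go((.5305,-.1155,.1),.365,0)
go((.538,-.412,.1),.365,0)
```

```text
pos [ 0.6677 -0.1832  0.1376] yaw 0.3654 tilt -0.16 F [-1.39 -0.44 -3.35] open 0.644 t 38.325 | shift [-3.46 -3.74  1.27]
turn [-0.03  0.03  0.  ] shift in goal axes [-3.47 -3.74  1.25]
pos [ 0.6677 -0.1832  0.1376] yaw 0.3654 tilt -0.16 F [-1.39 -0.44 -3.35] open 0.644 t 38.325 | shift [-6.76  5.58  1.26]
turn [-0.03  0.03  0.  ] shift in goal axes [-6.76  5.58  1.25]
```

{"api": "send_rows", "payload": {
  "translation": [
    [-0.87,-0.93,0],
    [-0.87,-0.93,0],
    [-0.87,-0.93,0],
    [-0.86,-0.95,0],
    [0,0,0.9]
  ],
  "rotation": [
    [0,0,0],
    [0,0,0],
    [0,0,0],
    [0,0,0],
    [0,0,0]
  ],
  "grip": [45,45,45,45,45]
}}

```text
time: 38.95
eef_pos: [0.5306, -0.1152, 0.1139]
tcp_rot: [0.983, 0.182, 0.001, 0.001]
contact_force: [0.3, 0.0, -3.8]
opening: 0.642
```

{"api": "send_rows", "payload": {
  "translation": [
    [0,0,1],
    [0,0,1],
    [0,0,0.6],
    [0,0,0],
    [0,0,0]
  ],
  "rotation": [
    [0,0,0],
    [0,0,0],
    [0,0,0],
    [0,0,0],
    [0,0,0]
  ],
  "grip": [45,45,45,45,45]
}}

```text
time: 39.58
eef_pos: [0.5325, -0.1165, 0.036]
tcp_rot: [0.983, 0.182, 0.001, 0.001]
contact_force: [-0.2, -0.0, -2.9]
opening: 0.64
```

{"api": "send_rows", "payload": {
  "translation": [
    [0,0,0.05],
    [0,0,0],
    [0,0,0]
  ],
  "rotation": [
    [0,0,0],
    [0,0,0],
    [0,0,0]
  ],
  "grip": [45,45,45]
}}

```text
time: 39.95
eef_pos: [0.5318, -0.1162, 0.0339]
tcp_rot: [0.983, 0.182, 0.0, 0.0]
contact_force: [1.3, 0.7, -3.6]
opening: 0.643
```

{"api": "send_rows", "payload": {
  "translation": [
    [0,0,0.05],
    [0,0,0]
  ],
  "rotation": [
    [0,0,0],
    [0,0,0]
  ],
  "grip": [45,45]
}}

```text
time: 40.2
eef_pos: [0.5314, -0.116, 0.0318]
tcp_rot: [0.983, 0.182, -0.0, -0.0]
contact_force: [-0.8, -0.2, -3.4]
opening: 0.64
```

{"api": "send_rows", "payload": {
  "translation": [
    [0,0,0.1],
    [0,0,0]
  ],
  "rotation": [
    [0,0,0],
    [0,0,0]
  ],
  "grip": [45,45]
}}

```text
time: 40.45
eef_pos: [0.5312, -0.116, 0.0285]
tcp_rot: [0.983, 0.182, -0.0, -0.0]
contact_force: [0.2, 0.3, -2.9]
opening: 0.64
```

{"api": "send_rows", "payload": {
  "translation": [
    [0,0,0.05],
    [0,0,0]
  ],
  "rotation": [
    [0,0,0],
    [0,0,0]
  ],
  "grip": [45,45]
}}

```text
time: 40.7
eef_pos: [0.5314, -0.1161, 0.0273]
tcp_rot: [0.983, 0.182, -0.0, -0.0]
contact_force: [0.2, -0.2, -2.7]
opening: 0.642
```

{"api": "send_rows", "payload": {
  "translation": [
    [0,0,0.05],
    [0,0,0]
  ],
  "rotation": [
    [0,0,0],
    [0,0,0]
  ],
  "grip": [45,45]
}}

```text
time: 40.95
eef_pos: [0.5317, -0.1162, 0.0266]
tcp_rot: [0.983, 0.182, -0.0, 0.0]
contact_force: [-2.6, 0.6, 1.9]
opening: 0.64
```

{"api": "send_rows", "payload": {
  "translation": [
    [0,0,-0.03],
    [0,0,0],
    [0,0,0],
    [0,0,-0.3],
    [0,0,-0.7]
  ],
  "rotation": [
    [0,0,0],
    [0,0,0],
    [0,0,0],
    [0,0,0],
    [0,0,0]
  ],
  "grip": [45,68,68,68,68]
}}

```text
time: 41.58
eef_pos: [0.5309, -0.1159, 0.0568]
tcp_rot: [0.983, 0.182, -0.001, -0.0]
contact_force: [1.0, 0.5, 0.7]
opening: 0.797
```

{"api": "send_rows", "payload": {
  "translation": [
    [0,0,-1],
    [0,0,-1],
    [0,0,-0.8],
    [0.87,-0.18,0],
    [0.87,-0.18,0]
  ],
  "rotation": [
    [0,0,0],
    [0,0,0],
    [0,0,0],
    [0,0,0],
    [0,0,0]
  ],
  "grip": [68,68,85,85,85]
}}

```text
time: 42.2
eef_pos: [0.5775, -0.0874, 0.1427]
tcp_rot: [0.983, 0.181, 0.001, 0.001]
contact_force: [0.3, 0.0, 0.2]
opening: 0.996
```

{"api": "send_rows", "payload": {
  "translation": [
    [0.87,-0.18,0],
    [0.87,-0.18,0],
    [0.87,-0.18,0],
    [0.87,-0.18,0],
    [0.87,-0.18,0]
  ],
  "rotation": [
    [0,0,0],
    [0,0,0],
    [0,0,0],
    [0,0,0],
    [0,0,0]
  ],
  "grip": [85,85,85,85,85]
}}

```text
time: 42.82
eef_pos: [0.6896, -0.015, 0.1417]
tcp_rot: [0.983, 0.182, 0.0, 0.0]
contact_force: [-0.7, -0.2, 0.5]
opening: 0.998
```

{"api": "send_rows", "payload": {
  "translation": [
    [0,0,0],
    [0,0,0],
    [0,0,0],
    [0,0,0],
    [0,0,0]
  ],
  "rotation": [
    [0,0,1],
    [0,0,1],
    [0,0,1],
    [0,0,1],
    [0,0,1]
  ],
  "grip": [85,85,85,85,85]
}}

```text
time: 43.45
eef_pos: [0.6889, -0.0155, 0.1417]
tcp_rot: [0.999, -0.037, 0.0, 0.0]
contact_force: [0.3, 0.9, 1.1]
opening: 0.99
```

{"api": "send_rows", "payload": {
  "translation": [
    [0,0,0],
    [0,0,0],
    [0,0,0],
    [0,0,0]
  ],
  "rotation": [
    [0,0,1],
    [0,0,1],
    [0,0,1],
    [0,0,0]
  ],
  "grip": [85,85,85,85]
}}

```text
time: 43.95
eef_pos: [0.6889, -0.0155, 0.1416]
tcp_rot: [0.986, -0.165, 0.0, -0.0]
contact_force: [-0.3, 0.2, -0.2]
opening: 0.997
```

Run:
```python
from h import *
w=cam('wrist');go((.690,-.015,.016),-.335,0);t=cam('top');toplids(t);st()
print(proj(w,[(.690,-.015,.05),(.659,.0625,.05)]))
cv2.imwrite('pics/c11.png',w['image'])
```

```text
pos [ 0.6888 -0.0155  0.1415] yaw -0.3312 tilt 0.05 F [-0.27 -0.32  0.77] open 0.996 t 44.0 | shift [ 0.03 -0.03  4.18]
turn [-0.   -0.01  0.04] shift in goal axes [ 0.03 -0.03  4.18]
lid [422.6 178.1] [413, 164, 25, 25, 332] [ 0.6809 -0.3369  0.05  ]
lid [284.6 185.8] [278, 176, 15, 21, 221] [0.6559 0.0702 0.05  ]
lid [400.3 223.5] [390, 214, 22, 20, 338] [ 0.5456 -0.2667  0.05  ]
lid [347.6 229. ] [339, 220, 19, 19, 285] [ 0.5287 -0.1129  0.05  ]
lid [400.1 253.3] [390, 244, 21, 20, 323] [ 0.4589 -0.2637  0.05  ]
{'time': 44.05, 'eef_pos': [0.6888, -0.0155, 0.1414], 'tcp_rot': [0.9863, -0.1649, 0.0003, 0.0], 'contact_force': [-0.0788, 0.4853, -0.2396], 'wrist_torque': [0.0116, 0.0036, 0.0178], 'opening': 0.995, 'qpos': [-0.1695, 0.3944, 1.6089, -0.0, 1.1377, 1.7326]}
[[277.13040334 208.08318574]
 [202.69603289 268.96719431]]
```

View pics/c11.png

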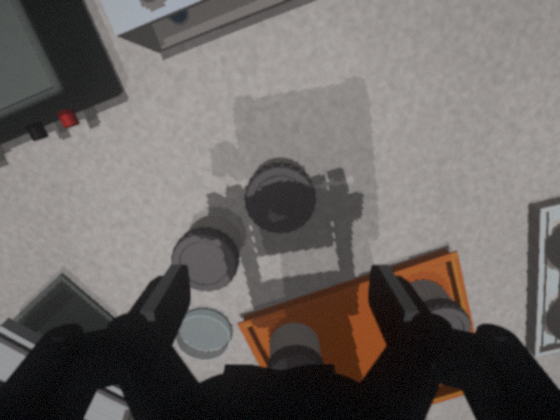

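{"api": "send_rows", "payload": {
  "translation": [
    [0.12,-0.03,0.9],
    [0,0,0.9],
    [0,0,0.9],
    [0,0,0.8],
    [0,0,0.5]
  ],
  "rotation": [
    [0,0,0],
    [0,0,0],
    [0,0,0],
    [0,0,0],
    [0,0,0]
  ],
  "grip": [76,76,76,76,76]
}}

```text
time: 44.68
eef_pos: [0.6917, -0.0157, 0.0192]
tcp_rot: [0.986, -0.165, -0.001, -0.0]
contact_force: [0.3, -0.1, -1.1]
opening: 0.892
```

{"api": "send_rows", "payload": {
  "translation": [
    [0,0,0.15],
    [0,0,0],
    [0,0,0],
    [0,0,0],
    [0,0,0]
  ],
  "rotation": [
    [0,0,0],
    [0,0,0],
    [0,0,0],
    [0,0,0],
    [0,0,0]
  ],
  "grip": [76,76,45,45,45]
}}

```text
time: 45.3
eef_pos: [0.6936, -0.0161, 0.018]
tcp_rot: [0.986, -0.166, 0.002, 0.0]
contact_force: [0.5, 0.1, 4.8]
opening: 0.642
```

{"api": "send_rows", "payload": {
  "translation": [
    [0,0,0],
    [0,0,0],
    [0,0,-0.4],
    [0,0,-1],
    [0,0,-1]
  ],
  "rotation": [
    [0,0,0],
    [0,0,0],
    [0,0,0],
    [0,0,0],
    [0,0,0]
  ],
  "grip": [45,45,45,45,45]
}}

```text
time: 45.92
eef_pos: [0.6913, -0.0157, 0.0882]
tcp_rot: [0.986, -0.166, -0.001, -0.0]
contact_force: [0.9, -0.6, -0.1]
opening: 0.646
```

{"api": "send_rows", "payload": {
  "translation": [
    [0,0,-1],
    [0,0,-0.6],
    [0,0,0],
    [0,0,0],
    [0,0,0]
  ],
  "rotation": [
    [0,0,0],
    [0,0,0],
    [0,0,0],
    [0,0,0],
    [0,0,0]
  ],
  "grip": [45,45,45,45,45]
}}

```text
time: 46.55
eef_pos: [0.6912, -0.0157, 0.1342]
tcp_rot: [0.986, -0.166, -0.002, -0.0]
contact_force: [-0.4, -0.3, -0.7]
opening: 0.645
```

Run:
```python
from h import *
go((.440,.021,.1),-.335,0)
go((.538,-.412,.1),-.335,0)
```

```text
pos [ 0.6912 -0.0157  0.1342] yaw -0.3327 tilt -0.2 F [-0.43 -0.33 -0.67] open 0.645 t 46.55 | shift [-8.31  1.58  1.17]
turn [0.01 0.04 0.03] shift in goal axes [-8.31  1.6   1.14]
pos [ 0.6912 -0.0157  0.1342] yaw -0.3327 tilt -0.2 F [-0.43 -0.33 -0.67] open 0.645 t 46.55 | shift [-0.51 14.15  1.15]
turn [0.01 0.04 0.03] shift in goal axes [-0.48 14.16  1.14]
```

{"api": "send_rows", "payload": {
  "translation": [
    [-0.34,0.93,0],
    [-0.34,0.93,0],
    [-0.34,0.93,0],
    [-0.34,0.93,0],
    [-0.34,0.93,0]
  ],
  "rotation": [
    [0,0,0],
    [0,0,0],
    [0,0,0],
    [0,0,0],
    [0,0,0]
  ],
  "grip": [45,45,45,45,45]
}}

```text
time: 47.18
eef_pos: [0.5974, -0.1315, 0.1351]
tcp_rot: [0.986, -0.166, -0.001, -0.0]
contact_force: [0.3, 0.2, -1.1]
opening: 0.64
```

{"api": "send_rows", "payload": {
  "translation": [
    [-0.34,0.93,0],
    [-0.34,0.93,0],
    [-0.34,0.93,0],
    [0.32,0.96,0],
    [0.32,0.96,0]
  ],
  "rotation": [
    [0,0,0],
    [0,0,0],
    [0,0,0],
    [0,0,0],
    [0,0,0]
  ],
  "grip": [45,45,45,45,45]
}}

```text
time: 47.8
eef_pos: [0.5409, -0.2614, 0.1353]
tcp_rot: [0.986, -0.166, -0.001, -0.0]
contact_force: [0.8, 0.6, -0.1]
opening: 0.645
```

{"api": "send_rows", "payload": {
  "translation": [
    [0.32,0.96,0],
    [0.32,0.96,0],
    [0.32,0.96,0],
    [0.32,0.96,0],
    [0.32,0.96,0]
  ],
  "rotation": [
    [0,0,0],
    [0,0,0],
    [0,0,0],
    [0,0,0],
    [0,0,0]
  ],
  "grip": [45,45,45,45,45]
}}

```text
time: 48.42
eef_pos: [0.5395, -0.4132, 0.1349]
tcp_rot: [0.986, -0.166, -0.001, -0.001]
contact_force: [-0.2, 0.1, -0.7]
opening: 0.641
```

{"api": "send_rows", "payload": {
  "translation": [
    [0,0,0.7],
    [0,0,1],
    [0,0,0.9],
    [0,0,0.6],
    [0,0,0]
  ],
  "rotation": [
    [0,0,0],
    [0,0,0],
    [0,0,0],
    [0,0,0],
    [0,0,0]
  ],
  "grip": [45,45,45,45,45]
}}

```text
time: 49.05
eef_pos: [0.5387, -0.4105, 0.0372]
tcp_rot: [0.986, -0.165, -0.002, -0.002]
contact_force: [1.2, 0.3, -0.1]
opening: 0.645
```

{"api": "send_rows", "payload": {
  "translation": [
    [0,0,0.05],
    [0,0,0],
    [0,0,0]
  ],
  "rotation": [
    [0,0,0],
    [0,0,0],
    [0,0,0]
  ],
  "grip": [45,45,45]
}}

```text
time: 49.42
eef_pos: [0.5405, -0.4132, 0.0401]
tcp_rot: [0.986, -0.166, 0.001, 0.001]
contact_force: [1.1, 0.7, -0.1]
opening: 0.643
```

{"api": "send_rows", "payload": {
  "translation": [
    [0,0,0.05],
    [0,0,0]
  ],
  "rotation": [
    [0,0,0],
    [0,0,0]
  ],
  "grip": [45,45]
}}

```text
time: 49.68
eef_pos: [0.5399, -0.4126, 0.0374]
tcp_rot: [0.986, -0.166, -0.0, 0.0]
contact_force: [-0.0, -0.0, -0.6]
opening: 0.645
```

{"api": "send_rows", "payload": {
  "translation": [
    [0,0,0.1],
    [0,0,0.1],
    [0,0,0]
  ],
  "rotation": [
    [0,0,0],
    [0,0,0],
    [0,0,0]
  ],
  "grip": [45,45,45]
}}

```text
time: 50.05
eef_pos: [0.5397, -0.4124, 0.0307]
tcp_rot: [0.986, -0.166, -0.0, -0.0]
contact_force: [-0.8, 0.4, -0.3]
opening: 0.641
```

{"api": "send_rows", "payload": {
  "translation": [
    [0,0,0.05],
    [0,0,0]
  ],
  "rotation": [
    [0,0,0],
    [0,0,0]
  ],
  "grip": [45,45]
}}

```text
time: 50.3
eef_pos: [0.5399, -0.4126, 0.0297]
tcp_rot: [0.986, -0.166, -0.0, -0.0]
contact_force: [0.7, -0.4, -0.7]
opening: 0.642
```

{"api": "send_rows", "payload": {
  "translation": [
    [0,0,0.05],
    [0,0,0]
  ],
  "rotation": [
    [0,0,0],
    [0,0,0]
  ],
  "grip": [45,45]
}}

```text
time: 50.55
eef_pos: [0.5399, -0.4126, 0.0282]
tcp_rot: [0.986, -0.166, -0.0, -0.0]
contact_force: [-0.1, 0.3, -0.3]
opening: 0.642
```

{"api": "send_rows", "payload": {
  "translation": [
    [0,0,0.04],
    [0,0,0],
    [0,0,0],
    [0,0,0],
    [0,0,-0.4]
  ],
  "rotation": [
    [0,0,0],
    [0,0,0],
    [0,0,0],
    [0,0,0],
    [0,0,0]
  ],
  "grip": [45,68,68,68,68]
}}

```text
time: 51.18
eef_pos: [0.5392, -0.4119, 0.0381]
tcp_rot: [0.986, -0.166, -0.001, -0.001]
contact_force: [-0.4, -0.0, -0.4]
opening: 0.795
```

{"api": "send_rows", "payload": {
  "translation": [
    [0,0,-1],
    [0,0,-1],
    [0,0,-1],
    [0,0,-0.6],
    [-0.33,-0.95,0]
  ],
  "rotation": [
    [0,0,0],
    [0,0,0],
    [0,0,0],
    [0,0,0],
    [0,0,0]
  ],
  "grip": [68,68,68,76,76]
}}

```text
time: 51.8
eef_pos: [0.5408, -0.3847, 0.1503]
tcp_rot: [0.986, -0.167, 0.002, 0.002]
contact_force: [-0.3, -0.0, -0.1]
opening: 0.885
```

{"api": "send_rows", "payload": {
  "translation": [
    [-0.33,-0.95,0],
    [-0.33,-0.95,0],
    [-0.33,-0.95,0],
    [-0.33,-0.95,0],
    [-0.33,-0.95,0]
  ],
  "rotation": [
    [0,0,0],
    [0,0,0],
    [0,0,0],
    [0,0,0],
    [0,0,0]
  ],
  "grip": [76,76,76,76,76]
}}

```text
time: 52.42
eef_pos: [0.5394, -0.2306, 0.1471]
tcp_rot: [0.986, -0.166, -0.0, -0.0]
contact_force: [0.8, -0.1, 0.0]
opening: 0.896
```

{"api": "send_rows", "payload": {
  "translation": [
    [-0.33,-0.95,0],
    [0.09,-0.96,0],
    [0.09,-0.96,0],
    [0.09,-0.96,0],
    [0.09,-0.96,0]
  ],
  "rotation": [
    [0,0,0],
    [0,0,0],
    [0,0,0],
    [0,0,0],
    [0,0,0]
  ],
  "grip": [76,76,76,76,76]
}}

```text
time: 53.05
eef_pos: [0.5876, -0.0951, 0.1472]
tcp_rot: [0.986, -0.166, -0.0, -0.0]
contact_force: [-0.1, 0.4, -0.4]
opening: 0.891
```

{"api": "send_rows", "payload": {
  "translation": [
    [0.09,-0.96,0],
    [0.09,-0.96,0],
    [0.09,-0.96,0],
    [0.09,-0.96,0],
    [0.09,-0.96,0]
  ],
  "rotation": [
    [0,0,0],
    [0,0,0],
    [0,0,0],
    [0,0,0],
    [0,0,0]
  ],
  "grip": [76,76,76,76,76]
}}

```text
time: 53.68
eef_pos: [0.6473, 0.0365, 0.1471]
tcp_rot: [0.986, -0.166, -0.0, 0.0]
contact_force: [0.9, -0.2, 0.1]
opening: 0.889
```

{"api": "send_rows", "payload": {
  "translation": [
    [0.09,-0.96,0],
    [0,0,0],
    [0,0,0]
  ],
  "rotation": [
    [0,0,0],
    [0,0,0],
    [0,0,0]
  ],
  "grip": [76,76,76]
}}

```text
time: 54.05
eef_pos: [0.6588, 0.0615, 0.1469]
tcp_rot: [0.986, -0.166, -0.0, 0.0]
contact_force: [0.5, 0.0, -1.0]
opening: 0.89
```

Run:
```python
from h import *
w=cam('wrist');t=cam('top');toplids(t);go((.661,.063,.017),-.333,0)
print(proj(w,[(.661,.063,.05)]))
cv2.imwrite('pics/c12.png',np.hstack([cv2.resize(w['image'],(440,330),interpolation=cv2.INTER_AREA),cv2.resize(t['image'][150:290,265:475][:, :],(360,330))]))
```

```text
lid [422.6 178.1] [413, 164, 25, 25, 331] [ 0.6808 -0.3369  0.05  ]
lid [400.4 223.4] [390, 214, 22, 20, 335] [ 0.5456 -0.267   0.05  ]
lid [448.3 225.4] [437, 215, 23, 21, 372] [ 0.5405 -0.4069  0.05  ]
lid [347.6 229. ] [339, 220, 19, 19, 285] [ 0.5287 -0.1129  0.05  ]
lid [400.1 253.3] [390, 244, 21, 20, 325] [ 0.4587 -0.2636  0.05  ]
pos [0.6588 0.061  0.147 ] yaw -0.3336 tilt -0.03 F [-0.33  0.44  0.32] open 0.89 t 54.15 | shift [ 0.05 -0.09  4.33]
turn [ 0.    0.01 -0.01] shift in goal axes [ 0.05 -0.09  4.33]
[[275.56235816 204.96267925]]
```

View pics/c12.png

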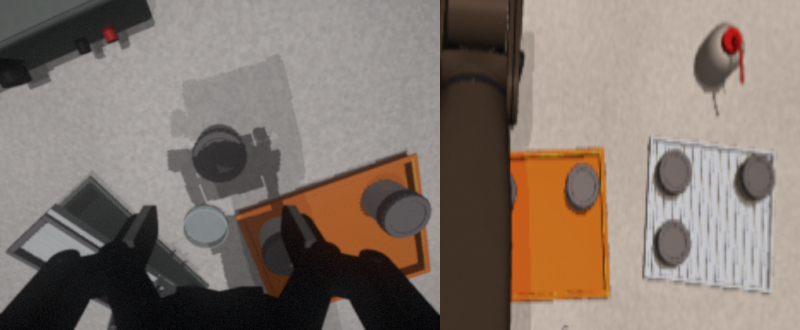

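{"api": "send_rows", "payload": {
  "translation": [
    [0.12,0,0.9],
    [0,0,0.9],
    [0,0,0.9],
    [0,0,0.9],
    [0,0,0.5]
  ],
  "rotation": [
    [0,0,0],
    [0,0,0],
    [0,0,0],
    [0,0,0],
    [0,0,0]
  ],
  "grip": [80,80,80,80,80]
}}

```text
time: 54.78
eef_pos: [0.6615, 0.0599, 0.0224]
tcp_rot: [0.986, -0.166, -0.001, 0.0]
contact_force: [0.7, 0.0, 0.4]
opening: 0.935
```

{"api": "send_rows", "payload": {
  "translation": [
    [0,0,0.2],
    [0,0,0],
    [0,0,0],
    [0,0,0],
    [0,0,0]
  ],
  "rotation": [
    [0,0,0],
    [0,0,0],
    [0,0,0],
    [0,0,0],
    [0,0,0]
  ],
  "grip": [80,80,45,45,45]
}}

```text
time: 55.4
eef_pos: [0.6637, 0.0606, 0.0198]
tcp_rot: [0.986, -0.165, 0.001, -0.0]
contact_force: [-1.3, -0.9, 4.7]
opening: 0.644
```

{"api": "send_rows", "payload": {
  "translation": [
    [0,0,0],
    [0,0,0],
    [0,0,-0.4],
    [0,0,-1],
    [0,0,-1]
  ],
  "rotation": [
    [0,0,0],
    [0,0,0],
    [0,0,0],
    [0,0,0],
    [0,0,0]
  ],
  "grip": [45,45,45,45,45]
}}

```text
time: 56.02
eef_pos: [0.6611, 0.061, 0.0893]
tcp_rot: [0.986, -0.166, -0.002, 0.0]
contact_force: [-0.1, 0.3, -2.8]
opening: 0.642
```

{"api": "send_rows", "payload": {
  "translation": [
    [0,0,-1],
    [0,0,-0.6],
    [0,0,0],
    [0,0,0],
    [0,0,0]
  ],
  "rotation": [
    [0,0,0],
    [0,0,0],
    [0,0,0],
    [0,0,0],
    [0,0,0]
  ],
  "grip": [45,45,45,45,45]
}}

```text
time: 56.65
eef_pos: [0.6614, 0.0608, 0.136]
tcp_rot: [0.986, -0.166, -0.002, 0.0]
contact_force: [0.0, -0.1, -2.7]
opening: 0.642
```

Run:
```python
from h import *
go((.450,-.045,.1),-.335,0)
go((.453,-.405,.1),-.335,0)
```

```text
pos [0.6614 0.0608 0.136 ] yaw -0.3328 tilt -0.2 F [ 0.03 -0.1  -2.73] open 0.642 t 56.65 | shift [-5.51  5.64  1.22]
turn [0.01 0.04 0.03] shift in goal axes [-5.5   5.65  1.2 ]
pos [0.6614 0.0608 0.136 ] yaw -0.3328 tilt -0.2 F [ 0.03 -0.1  -2.73] open 0.642 t 56.65 | shift [-1.49 16.94  1.22]
turn [0.01 0.04 0.03] shift in goal axes [-1.46 16.95  1.2 ]
```

{"api": "send_rows", "payload": {
  "translation": [
    [-0.92,0.94,0],
    [-0.92,0.94,0],
    [-0.92,0.94,0],
    [-0.92,0.94,0],
    [-0.92,0.94,0]
  ],
  "rotation": [
    [0,0,0],
    [0,0,0],
    [0,0,0],
    [0,0,0],
    [0,0,0]
  ],
  "grip": [45,45,45,45,45]
}}

```text
time: 57.28
eef_pos: [0.4845, -0.0278, 0.1373]
tcp_rot: [0.986, -0.165, -0.001, 0.0]
contact_force: [-0.1, -0.6, -3.0]
opening: 0.641
```

{"api": "send_rows", "payload": {
  "translation": [
    [-0.9,0.94,0],
    [0,0,0.9],
    [0,0,1],
    [0,0,1],
    [0,0,0.6]
  ],
  "rotation": [
    [0,0,0],
    [0,0,0],
    [0,0,0],
    [0,0,0],
    [0,0,0]
  ],
  "grip": [45,45,45,45,45]
}}

```text
time: 57.9
eef_pos: [0.4499, -0.0449, 0.031]
tcp_rot: [0.986, -0.166, -0.002, -0.0]
contact_force: [-0.2, 0.2, -1.9]
opening: 0.644
```

{"api": "send_rows", "payload": {
  "translation": [
    [0,0,0.05],
    [0,0,0],
    [0,0,0]
  ],
  "rotation": [
    [0,0,0],
    [0,0,0],
    [0,0,0]
  ],
  "grip": [45,45,45]
}}

```text
time: 58.28
eef_pos: [0.4523, -0.0456, 0.0327]
tcp_rot: [0.986, -0.166, 0.001, 0.0]
contact_force: [-0.5, -0.5, -2.2]
opening: 0.643
```

{"api": "send_rows", "payload": {
  "translation": [
    [0,0,0.05],
    [0,0,0]
  ],
  "rotation": [
    [0,0,0],
    [0,0,0]
  ],
  "grip": [45,45]
}}

```text
time: 58.52
eef_pos: [0.4516, -0.0453, 0.0305]
tcp_rot: [0.986, -0.166, 0.0, 0.0]
contact_force: [0.3, -0.6, -3.8]
opening: 0.643
```

{"api": "send_rows", "payload": {
  "translation": [
    [0,0,0.1],
    [0,0,0.05],
    [0,0,0]
  ],
  "rotation": [
    [0,0,0],
    [0,0,0],
    [0,0,0]
  ],
  "grip": [45,45,45]
}}

```text
time: 58.9
eef_pos: [0.4512, -0.0452, 0.0254]
tcp_rot: [0.986, -0.166, -0.0, -0.0]
contact_force: [1.1, 0.7, -3.2]
opening: 0.645
```

{"api": "send_rows", "payload": {
  "translation": [
    [0,0,0.05],
    [0,0,0]
  ],
  "rotation": [
    [0,0,0],
    [0,0,0]
  ],
  "grip": [45,45]
}}

```text
time: 59.15
eef_pos: [0.4513, -0.0453, 0.024]
tcp_rot: [0.986, -0.166, -0.0, -0.0]
contact_force: [0.9, -0.3, -3.1]
opening: 0.641
```

{"api": "send_rows", "payload": {
  "translation": [
    [0,0,0.05],
    [0,0,0]
  ],
  "rotation": [
    [0,0,0],
    [0,0,0]
  ],
  "grip": [45,45]
}}

```text
time: 59.4
eef_pos: [0.4515, -0.0453, 0.0238]
tcp_rot: [0.986, -0.165, -0.001, -0.0]
contact_force: [-4.3, 1.4, 6.3]
opening: 0.642
```

{"api": "send_rows", "payload": {
  "translation": [
    [0,0,-0.03],
    [0,0,0],
    [0,0,0],
    [0,0,-0.3],
    [0,0,-0.7]
  ],
  "rotation": [
    [0,0,0],
    [0,0,0],
    [0,0,0],
    [0,0,0],
    [0,0,0]
  ],
  "grip": [45,68,68,68,68]
}}

```text
time: 60.02
eef_pos: [0.4508, -0.0451, 0.0535]
tcp_rot: [0.986, -0.166, -0.001, -0.0]
contact_force: [1.0, -0.6, -0.7]
opening: 0.8
```

{"api": "send_rows", "payload": {
  "translation": [
    [0,0,-1],
    [0,0,-1],
    [0,0,-1],
    [0,0,-1],
    [0,0,-1]
  ],
  "rotation": [
    [0,0,0],
    [0,0,0],
    [0,0,0],
    [0,0,0],
    [0,0,0]
  ],
  "grip": [68,68,68,68,68]
}}

```text
time: 60.65
eef_pos: [0.4514, -0.0453, 0.2053]
tcp_rot: [0.986, -0.166, 0.001, 0.0]
contact_force: [-0.1, 0.8, -0.6]
opening: 0.798
```

{"api": "send_rows", "payload": {
  "translation": [
    [0,-1,0],
    [0,-1,0],
    [0,-1,0],
    [0,-1,0],
    [0,-1,0]
  ],
  "rotation": [
    [0,0,0],
    [0,0,0],
    [0,0,0],
    [0,0,0],
    [0,0,0]
  ],
  "grip": [68,68,68,68,68]
}}

```text
time: 61.28
eef_pos: [0.5007, 0.0975, 0.2043]
tcp_rot: [0.986, -0.166, 0.001, -0.0]
contact_force: [-0.4, 0.7, -0.0]
opening: 0.796
```

{"api": "send_rows", "payload": {
  "translation": [
    [0,-1,0],
    [0,-1,0],
    [0,-0.5,0],
    [0,0,0],
    [0,0,0]
  ],
  "rotation": [
    [0,0,0],
    [0,0,0],
    [0,0,0],
    [0,0,0],
    [0,0,0]
  ],
  "grip": [68,68,68,68,68]
}}

```text
time: 61.9
eef_pos: [0.5247, 0.1667, 0.2036]
tcp_rot: [0.986, -0.166, -0.0, 0.0]
contact_force: [1.0, -0.2, 0.5]
opening: 0.797
```

Run:
```python
from h import *
t=cam('top');s=cam('side');toplids(t);st()
cv2.imwrite('pics/c13.png',np.hstack([cv2.resize(t['image'][90:300,140:480],(400,300),interpolation=cv2.INTER_AREA),cv2.resize(s['image'][130:430,100:500],(400,300))]))
```

```text
lid [422.7 178. ] [413, 164, 25, 25, 340] [ 0.6811 -0.3372  0.05  ]
lid [400.6 223.5] [390, 214, 22, 20, 333] [ 0.5456 -0.2675  0.05  ]
lid [448.3 225.2] [437, 215, 23, 21, 372] [ 0.5409 -0.407   0.05  ]
lid [347.6 229. ] [339, 220, 19, 19, 286] [ 0.5288 -0.1129  0.05  ]
lid [299.5 231.1] [291, 222, 18, 19, 272] [0.5223 0.0267 0.05  ]
lid [400.1 253.4] [390, 244, 21, 20, 330] [ 0.4584 -0.2635  0.05  ]
lid [323.7 255.6] [315, 247, 19, 18, 276] [ 0.4514 -0.043   0.05  ]
{'time': 62.0, 'eef_pos': [0.5247, 0.1666, 0.2036], 'tcp_rot': [0.9861, -0.1661, -0.0, 0.0001], 'contact_force': [-0.4228, -0.0757, 0.4568], 'wrist_torque': [-0.0113, 0.0009, -0.0041], 'opening': 0.794, 'qpos': [0.1231, 0.0375, 1.9107, -0.0002, 1.1935, 2.0278]}
```

View pics/c13.png

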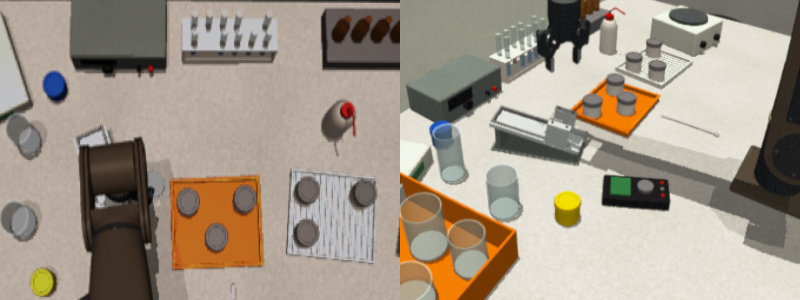

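The picture shows three pots upright in the tray (crop px (188,201), (244,199), (216,237)) and three on the draining board ((307,190), (364,193), (306,233)). The chute is empty, no pots are left on the bench, and the glassware, dish and bottle look untouched. I am handing the job in.

```bash
python3 -c "
from h import *
print(ticket.sign_off())"
```

```text
the job is handed in; nothing more can be done
None
```

The job is done and handed in at 62 s of the 210 s allowed. All six pots are sorted: three full in the orange tray and three empty on the draining board.

- **Chute:** I lifted out the two queued pots first: the uppermost was empty (about 0.5 N) and the next was full (about 2.8 N). I then pushed the jammed pot up-slope with shut fingers, with about 7 N of resistance at first, until it was about 69 mm up-slope and clear of the rails. It lifted out as an empty (about 0.5 N).
- **Bench pots:** One was full (about 3.4 N), one empty (about 0.7 N) and one full (about 2.7 N). The middle one was knocked about 4 cm aside during the run; I found it again before gripping it.
- **Final checks:** The last top and side pictures show all six pots upright where they belong and the chute and bench clear of pots. The beakers, dish and wash bottle look undisturbed, though the arm partly hid the dish from above. The gripper was open and clear, about 0.2 m up.
- **Disagreements:** Top-camera positions differed from where I let the pots go by up to about 6 mm, which did not affect the work. One automatic lid search was confused by the gripper in view and I did not use it.

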